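Shingle the slide mailers on the microscopist's reading tray

TASK

Fan the blue, yellow and red slide mailers out on the reading tray as an overlapping shingled row, label ends up toward the end with the rest and labelled faces up, so that every label shows: blue leaning back on the tray's sloping rest, yellow lapped over blue, and red, the urgent case that is read first, lapped over yellow, each square in the tray with its plain end down on the floor, close behind its own rib. There is glass inside, so set them down gently, without dropping or pressing; leave the grey mailer, the two bottles and the carton where they are.

Things in the scene. Friction and masses are not known exactly. Their poses are not given: they have to be found in the camera images.
- reading_tray: fixed blue-grey plastic tray, 170 x 92 mm, with 9 mm high rims, three ribs across its floor and a sloping rest at one end (the left-hand end seen from the robot). Origin: centre of its underside, on the bench; x level, along the tray from the open end to the end with the rest, y to the left of that, z up. Floor 4 mm above the bench
- rest (a point): middle of the sloping panel's upper face, 41 mm behind the rear face of the rib nearest it and 35 mm over the floor. The panel slopes up and back, away from the ribs, at 45 degrees, is 42 mm wide (a mailer overhangs it by 9 mm each side), 66 mm long, top 63 mm above the bench; its plane meets the floor at x = +11.7 mm of the tray. Axes as the tray's
- bay_1 (a point): point on the tray floor at the middle of the rear face (toward the rest) of the rib nearest the rest (blue's rib), x = +6 mm in the tray. A mailer lying on the rest slopes 45 degrees. Ribs are 4 mm thick, 76 mm long, 9 mm high over the floor. Axes as the tray's
- bay_2 (a point): point on the tray floor at the middle of the rear face (toward the rest) of the rib in the middle (yellow's), x = -28 mm. A mailer whose upper end lies on the one before slopes about 35 degrees here. Ribs are 4 mm thick, 76 mm long, 9 mm high over the floor. Axes as the tray's
- bay_3 (a point): point on the tray floor at the middle of the rear face (toward the rest) of the rib nearest the open end (red's), x = -62 mm. Slope here about 28 degrees. Ribs are 4 mm thick, 76 mm long, 9 mm high over the floor. Axes as the tray's
- mailer_blue: flat rigid slide mailer, 92 x 60 x 8 mm, about 45 g, off-white; the last 22 mm at one end are a blue cap with a white label (label end), the plain end is its foot. Starts flat on the bench, label up, at any of four places left and right of the tray. Origin: centre of the underside; x along the 92 mm length to the label end, y across, z out of the labelled face
- mailer_blue_foot (a point): middle of the lower edge of the blue mailer's plain end (its foot), 46 mm from its centre, on the underside; axes as the mailer's
- mailer_yellow: flat rigid slide mailer, 92 x 60 x 8 mm, about 45 g, off-white; the last 22 mm at one end are a yellow cap with a white label (label end), the plain end is its foot. Starts flat on the bench, label up, at any of four places left and right of the tray. Origin: centre of the underside; x along the 92 mm length to the label end, y across, z out of the labelled face
- mailer_yellow_foot (a point): middle of the lower edge of the yellow mailer's plain end (its foot), 46 mm from its centre, on the underside; axes as the mailer's
- mailer_red: flat rigid slide mailer, 92 x 60 x 8 mm, about 45 g, off-white; the last 22 mm at one end are a red cap with a white label (label end), the plain end is its foot. Starts flat on the bench, label up, at any of four places left and right of the tray. Origin: centre of the underside; x along the 92 mm length to the label end, y across, z out of the labelled face
- mailer_red_foot (a point): middle of the lower edge of the red mailer's plain end (its foot), 46 mm from its centre, on the underside; axes as the mailer's
- mailer_grey: flat rigid slide mailer, 92 x 60 x 8 mm, about 45 g, off-white; the last 22 mm at one end are a grey cap with a white label (label end), the plain end is its foot. Another case, leave it. Starts flat on the bench, label up, at any of four places left and right of the tray. Origin: centre of the underside; x along the 92 mm length to the label end, y across, z out of the labelled face
- dropper: amber dropper bottle, 32 x 31 x 97 mm, standing loose near the work; origin at the centre of its foot, z up; bystander. Beyond it the microscope's eyepieces overhang the bench (from about x = 0.56 m, y 0.2 to 0.4 m, 0.27 m up)
- amber_bottle: brown reagent bottle with a blue screw cap, 46 x 45 x 88 mm, standing loose near the work; origin at the centre of its foot, z up; bystander. Beyond it a lamp shade overhangs the bench (from x = 0.63 m, y -0.12 to 0.08 m, from 0.25 m up)
- slide_box: small white and blue card carton, 31 x 81 x 28 mm, lying loose on the bench on the robot's side of the tray; origin at the centre of its underside; bystander

How it is judged:
By the outcome, as a careful person would: the job done as asked, in the order asked, and still so for the second after the job is handed in, with the robot touching nothing.
It also fails if it takes over 67 s, if anything falls off the work surface, if the arm or the gripper's body presses on something with over 40 N, if the wrist force passes 120 N, or if a joint passes its speed limit or range.

ROBOT

A 6-joint arm with a two-finger parallel gripper is mounted at the origin on a cart in front of the work surface, level with it; the furniture and walls round the work are solid. World frame = base frame: x ahead of the robot, y to its left, z up, the work surface at z = 0. Lengths are in m, angles in rad, forces in N, time in s.
With the tool pointing down it reaches from about 0.3 to 0.75 m from the base axis. Payload 8.5 kg.
Tool frame: the origin (TCP) lies midway between the tips of the shut fingers; the grasp point (between the pads) lies 19 mm behind it; z points along the fingers, y is the direction in which the jaws open and shut (so a half turn about z gives the same grasp; the last joint's range is limited). The gripper opens to 85 mm and grips with 20 to 120 N. Pads are 22 mm wide; open, the fingers measure 114 mm over their backs; the gripper's body (76 mm by 85 mm) begins 54 mm behind the grasp point. The pads swing forward as they close: fully open they stand 13 mm farther back than shut.
Start: joints at [-1.532, 0.381, 1.297, -0, 1.464, -0.215], TCP at [0.138, -0.532, 0.231] pointing down, gripper open.
Joint ranges: [-3.11, 3.11], [-0.89, 2.33], [0.22, 2.48], [-1.42, 4.56], [0.17, 2.85], [-2.88, 2.88]. Speed limits (rad/s): [2.39, 2.39, 3.14, 3.14, 3.14, 3.14].

INTERFACE

Orientations are given as a unit quaternion [x, y, z, w].
In Python, from workcell import readout, imaging, env gives the robot as it stands.
- The arm moves only by the shell command python3 -m inch 'ROWS' [FORCE]. ROWS is JSON, a list of rows, each an object of numbers: "dx", "dy", "dz": the shift along the tool's x, y, z in mm; "ax", "ay", "az": the turn, a rotation vector about the tool's x, y, z in degrees; "gripper": the opening, from 0 (shut) to 1 (fully open). In form: [{"dx": .., "dy": .., "dz": .., "ax": .., "ay": .., "az": .., "gripper": ..}, ...]. A call has exactly 8 rows; each row is the pose to reach, as a shift and turn from the pose commanded when the call began, along the tool's axes at that moment; what a row does not reach only later rows make up. A row lasts 1/8 s, in which the tool goes at most 62.5 mm and 10.7 degrees, less where a joint would pass 70% of its speed; a pose out of reach is approached as far as the arm can. A call with a gripper value outside its range is refused whole. The fingers move at their own pace and stop on an object; FORCE is the grip in N (left out, the last holds). Time passes only in rows, so rows that repeat a pose let the fingers close, or fill a call up. It gives the time, the measured TCP pose, the force and the opening at its end, in the units of the state.
- readout.get_obs(): the state, without advancing time (a new reading comes with each control period).
- imaging.get_image(name): name is "scene" or "top"; returns (picture, depth): 384x512x3 uint8, blue, green, red; 384x512 float32, m along the optical axis (not along the pixel's ray), 0 where there is no reading.
- imaging.calibration(name): a dict with "intrinsics" (3x3 intrinsics, pixels), "R" (3x3) and "t" (3): a world point X has camera coordinates R X + t. Camera axes: x right, y down, z forward; pixel columns grow to the right and rows downward; lengths in m; the calibration is good to about 2 mm. A picture is of the moment at which its call begins. calibration takes no time and is no camera call.
- env.sign_off(): hands the job in, once; it reports no verdict.
The state is a dict: "t": time; "q": joint angles; "qvel": joint speeds; "joint_torque": joint torques, N m; "tool_pos": TCP position; "orientation": TCP orientation; "ft_force": force on the tool from outside, world axes, zero at the start; "moment": the same for the moment, N m; "gripper_width": finger opening in m.
Only numpy, scipy, OpenCV 4.12 (cv2) and the standard library are available. Lean on these libraries where they do the work, as an engineer would, in place of code of your own. Each camera call takes 0.05 s, during which the arm holds its last target. There are 200 camera calls.

## Working session

There is one attempt and no reset: what is moved stays moved. The work goes in short steps, Python scripts to look and compute and a shell command to move; the robot and the scene stay as the last step left them, time stands still between calls to the robot, and variables do not carry over. Pictures are saved under pics/ and viewed, about 8 in all and at most 12, crops included, and the job is handed in when it is done.

```bash
ls; mkdir -p pics; python3 - <<'E'
from workcell import readout, imaging
import cv2, numpy as np
print(readout.get_obs())
for n in("top","scene"):
    p,d=imaging.get_image(n); cv2.imwrite(f"pics/{n}0.png",p); np.savez(f"{n}0.npz",p=p,d=d)
    print(n,imaging.calibration(n))
a=cv2.imread("pics/top0.png");cv2.imwrite("pics/top0b.png",cv2.resize(a,(800,600)))
E
```

```text
pics
{'t': 0.0, 'q': array([-1.53228233e+00,  3.81237938e-01,  1.29829854e+00,  3.14285735e-05,
        1.46355827e+00, -2.15311437e-01]), 'qvel': array([-0.00124179,  0.00017109, -0.00014066,  0.00168959, -0.00217907,
        0.00059147]), 'joint_torque': array([ 7.62952313e-04, -4.48455906e+01, -2.31274295e+01, -1.27955154e-04,
        4.79503840e-03,  7.94259336e-06]), 'tool_pos': array([ 0.13809788, -0.53207896,  0.2306765 ]), 'orientation': array([ 9.91957319e-01,  1.26570584e-01,  8.18670616e-05, -7.46736970e-04]), 'ft_force': array([0.57926408, 0.57960581, 0.19431086]), 'moment': array([0.03901885, 0.00807345, 0.01507082]), 'gripper_width': 0.08573745870828177}
top {'intrinsics': array([[479.80820373,   0.        , 253.22104114],
       [  0.        , 479.80820373, 195.15297309],
       [  0.        ,   0.        ,   1.        ]]), 'R': array([[-0.00412392, -0.99989157, -0.01413638],
       [-0.99712901,  0.00518056, -0.07554408],
       [ 0.07560912,  0.01378425, -0.99704225]]), 't': array([-0.02447797,  0.49776262,  1.69467423])}
scene {'intrinsics': array([[363.65407202,   0.        , 252.60967268],
       [  0.        , 363.65407202, 190.86842466],
       [  0.        ,   0.        ,   1.        ]]), 'R': array([[-0.65614742, -0.75458684,  0.00832311],
       [-0.32428408,  0.27198632, -0.90601506],
       [ 0.68140326, -0.59717849, -0.42316361]]), 't': array([0.28859524, 0.23713504, 0.81718579])}
```

View pics/top0.png

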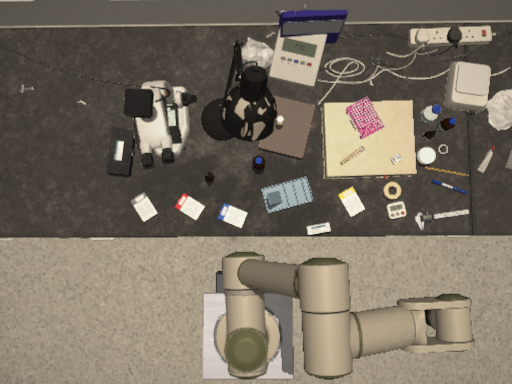

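View pics/scene0.png

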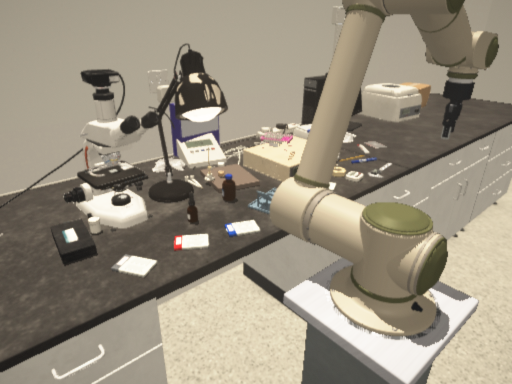

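```bash
cat > h.py <<'E'
import numpy as np, cv2
from workcell import imaging, readout
def proj(n,X):
    c=imaging.calibration(n); Y=np.asarray(X,float)@c["R"].T+c["t"]; q=Y@c["intrinsics"].T
    return q[...,:2]/q[...,2:]
def ortho(n,p,x0,x1,y0,y1,z,s=0.0005):
    "rows: x decreasing, cols: y decreasing"
    xs=np.arange(x1,x0,-s); ys=np.arange(y1,y0,-s)
    X=np.stack([np.repeat(xs[:,None],len(ys),1),np.repeat(ys[None],len(xs),0),np.full((len(xs),len(ys)),z)],-1)
    uv=proj(n,X).astype(np.float32)
    return cv2.remap(p,uv[...,0],uv[...,1],cv2.INTER_CUBIC)
E
python3 - <<'E'
from h import *
p=np.load("top0.npz")["p"]
# tray+mailers rough world
c=imaging.calibration("top")
def back(n,uv,z):
    c=imaging.calibration(n);r=c["R"].T@np.linalg.inv(c["intrinsics"])@np.array([*uv,1]);o=-c["R"].T@c["t"]
    return o+r*(z-o[2])/r[2]
for nm,uv,z in [("grey",(144,207),.008),("red",(190,207),.008),("blue",(232,215),.008),("yellow",(351,201),.008),("tray",(287,194),.013),("carton",(318,229),.028),("drop",(209,177),.097),("amber",(259,162),.088)]:
    print(nm,back("top",uv,z).round(3))
W=back("top",(287,194),.013)
for nm,uv in [("red",(190,207)),("blue",(232,215)),("yellow",(351,201))]:
    w=back("top",uv,.008)
    o=ortho("top",p,w[0]-.075,w[0]+.075,w[1]-.075,w[1]+.075,.008)
    m=(o.max(2)>105).astype(np.uint8)
    cs,_=cv2.findContours(m,cv2.RETR_EXTERNAL,cv2.CHAIN_APPROX_NONE); k=max(cs,key=cv2.contourArea)
    (cx,cy),(a,b),th=cv2.minAreaRect(k)
    ctr=(w[0]+.075-cy*.0005,w[1]+.075-cx*.0005)
    print(nm,np.round(ctr,4),"size",a*.5,b*.5,"th",th)
    cv2.drawContours(o,[cv2.boxPoints(((cx,cy),(a,b),th)).astype(int)],0,(0,255,0),1)
    cv2.imwrite(f"o_{nm}.png",o)
t=ortho("top",p,W[0]-.075,W[0]+.075,W[1]-.12,W[1]+.12,.013)
im=np.hstack([cv2.imread(f"o_{n}.png") for n in("red","blue","yellow")]) 
cv2.imwrite("pics/a.png",cv2.resize(np.vstack([cv2.copyMakeBorder(im,0,0,0,0,0),cv2.copyMakeBorder(t,0,0,0,im.shape[1]-t.shape[1],0)]),None,fx=.85,fy=.85))
print(W)
E
```

```text
grey [0.458 0.367 0.008]
red [0.457 0.201 0.008]
blue [0.428 0.05  0.008]
yellow [ 0.476 -0.377  0.008]
tray [ 0.502 -0.148  0.013]
carton [ 0.376 -0.255  0.028]
drop [0.555 0.123 0.097]
amber [ 0.607 -0.048  0.088]
red [0.4604 0.2028] size 97.89080810546875 65.29586791992188 th 32.00538635253906
blue [0.4274 0.0485] size 97.51947784423828 65.29591369628906 th 23.92250633239746
yellow [ 0.4746 -0.377 ] size 98.74241638183594 65.85533905029297 th 60.832393646240234Traceback (most recent call last):
  File "<stdin>", line 22, in <module>
    return _nx.concatenate(arrs, 1, dtype=dtype, casting=casting)
           ~~~~~~~~~~~~~~~^^^^^^^^^^^^^^^^^^^^^^^^^^^^^^^^^^^^^^^
ValueError: all the input array dimensions except for the concatenation axis must match exactly, but along dimension 0, the array at index 0 has size 301 and the array at index 1 has size 300
```

```bash
python3 - <<'E'
from h import *
p=np.load("top0.npz")["p"]
im=np.hstack([cv2.resize(cv2.imread(f"o_{n}.png"),(260,260)) for n in("red","blue","yellow")])
t=ortho("top",p,.502-.07,.502+.07,-.148-.12,-.148+.12,.013)
q=np.load("scene0.npz")["p"]
print(proj("scene",[[.502,-.148,0.01],[.43,.05,0],[.457,.2,0]]))
s=ortho("scene",q,.502-.07,.502+.07,-.148-.12,-.148+.12,.013)
b=np.hstack([cv2.resize(x,(390,228)) for x in (t,s)])
cv2.imwrite("pics/a.png",np.vstack([im,b]))
E
```

```text
[[273.36645933 198.18897119]
 [242.08123765 228.33091694]
 [194.16654616 242.51991121]]
```

View pics/a.png

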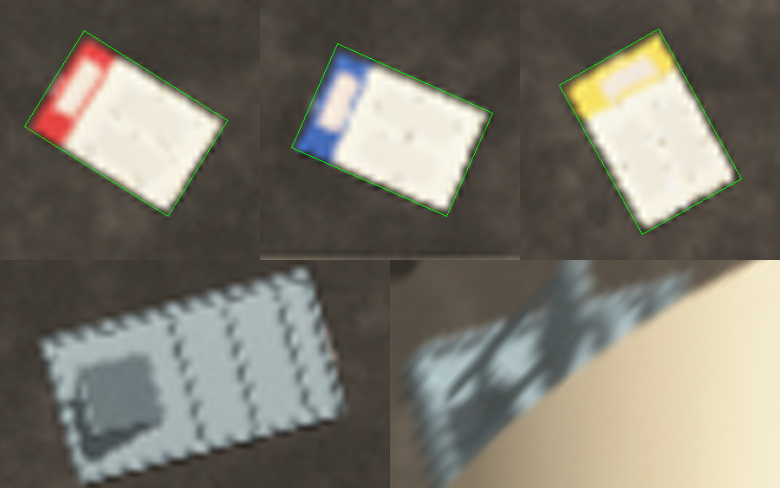

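```bash
cat >> h.py <<'E'
from scipy.optimize import minimize
from scipy.spatial.transform import Rotation as Ro
def box(L,W,z0,z1,cx=0):
    return np.array([[cx+a*L/2,b*W/2,z] for a in(-1,1) for b in(-1,1) for z in(z0,z1)])
def fitbox(n,soft,pts,x,S=8,pad=6):
    """soft: float 0..1 image; pts: model points; x=(x,y,yaw)"""
    def pose(v): return pts@Ro.from_euler('z',v[2]).as_matrix().T+[v[0],v[1],0]
    uv=proj(n,pose(x)); u0,v0=(uv.min(0)-pad).astype(int); u1,v1=(uv.max(0)+pad).astype(int)
    tgt=soft[v0:v1,u0:u1]
    def cost(w):
        v=[w[0]*1e-3,w[1]*1e-3,w[2]*1e-2]
        q=proj(n,pose(v))-[u0,v0]
        m=np.zeros(((v1-v0)*S,(u1-u0)*S),np.uint8)
        h=cv2.convexHull((((q+.5)*S-.5)*16).round().astype(np.int32)) 
        cv2.fillConvexPoly(m,h,255,shift=4)
        r=cv2.GaussianBlur(cv2.resize(m,(u1-u0,v1-v0),interpolation=cv2.INTER_AREA).astype(float)/255,(0,0),.6)
        return ((r-tgt)**2).sum()
    x0=np.array([x[0]*1e3,x[1]*1e3,x[2]*1e2])
    r=minimize(cost,x0,method="Nelder-Mead",options=dict(initial_simplex=x0+np.array([[0,0,0],[5,0,0],[0,5,0],[0,0,5]])))
    return np.array([r.x[0]*1e-3,r.x[1]*1e-3,r.x[2]*1e-2]),r.fun
E
python3 - <<'E'
from h import *
p=np.load("top0.npz")["p"].astype(float);q=np.load("scene0.npz")["p"].astype(float)
M=box(.092,.06,0,.008)
for nm,x,th in [("red",(.4604,.2028),58),("blue",(.4274,.0485),66),("yellow",(.4746,-.377),29.2)]:
  for n,im in(("top",p),("scene",q)):
    if n=="scene" and nm=="yellow": continue
    s=np.clip((im.max(2)-65)/(180-65),0,1)
    r,f=fitbox(n,s,M,(*x,np.radians(th))); print(nm,n,r[:2].round(4),np.degrees(r[2]).round(1),round(f,2))
s=np.clip((p.max(2)-70)/(165-70),0,1)
uv=proj("top",[.502,-.148,.013]);print(uv)
for z in(.013,.011):
  r,f=fitbox("top",s,box(.17,.092,0,z),(.502,-.148,np.radians(106.6)));print("tray",r[:2].round(4),np.degrees(r[2]).round(2),f)
# ribs profile: ortho along tray axis at z=13mm
c,sn=np.cos(r[2]),np.sin(r[2])
X=np.arange(-.085,.086,.001);Y=np.arange(-.03,.031,.001)
G=np.stack(np.meshgrid(X,Y,indexing='ij'),-1)
P=np.stack([r[0]+c*G[...,0]-sn*G[...,1],r[1]+sn*G[...,0]+c*G[...,1],np.full(G.shape[:2],.013)],-1)
u=proj("top",P).astype(np.float32)
o=cv2.remap(p.astype(np.float32).max(2),u[...,0],u[...,1],cv2.INTER_CUBIC).mean(1)
print([(int(round(a*1e3)),int(b)) for a,b in zip(X[::2],o[::2])])
E
```

```text
red top [0.4602 0.203 ] 58.6 11.84
red scene [0.4642 0.2046] 56.2 62.64
blue top [0.4272 0.0484] 67.3 10.62
blue scene [0.4316 0.0492] 66.5 54.78
yellow top [ 0.4749 -0.3777] 29.0 22.53
[287.09199028 193.88337417]
tray [ 0.5007 -0.1475] 105.22 91.27301565701586
tray [ 0.5006 -0.1474] 104.97 90.24196579781375
[(-85, 112), (-83, 127), (-81, 132), (-79, 151), (-77, 173), (-75, 180), (-73, 184), (-71, 183), (-69, 177), (-67, 172), (-65, 160), (-63, 138), (-61, 141), (-59, 163), (-57, 176), (-55, 182), (-53, 183), (-51, 182), (-49, 182), (-47, 182), (-45, 182), (-43, 182), (-41, 182), (-39, 183), (-37, 182), (-35, 176), (-33, 171), (-31, 160), (-29, 143), (-27, 148), (-25, 168), (-23, 178), (-21, 182), (-19, 182), (-17, 182), (-15, 182), (-13, 182), (-11, 182), (-9, 182), (-7, 181), (-5, 182), (-3, 182), (-1, 176), (1, 170), (3, 157), (5, 141), (7, 147), (9, 168), (11, 178), (13, 182), (15, 182), (17, 182), (19, 182), (21, 178), (23, 169), (25, 156), (27, 144), (29, 137), (31, 136), (33, 135), (35, 133), (37, 131), (39, 131), (41, 131), (43, 130), (45, 129), (47, 128), (49, 126), (51, 125), (53, 125), (55, 124), (57, 123), (59, 123), (61, 123), (63, 122), (65, 125), (67, 130), (69, 127), (71, 119), (73, 117), (75, 119), (77, 129), (79, 147), (81, 160), (83, 145), (85, 111)]
```

```bash
cat >> h.py <<'E'
B=np.array([.002,.0005])            # camera bias guess added to top-fit values
TRAY=(np.array([.5007,-.1475])+B,np.radians(105.2))
def flatR(yaw):  # tool x at yaw, z down
    c,s=np.cos(yaw),np.sin(yaw); return np.array([[c,s,0],[s,-c,0],[0,0,-1]]).T.T
def go(pos,R):
    o=readout.get_obs(); C=Ro.from_quat(o["orientation"]); 
    d=C.inv().apply(np.asarray(pos)-o["tool_pos"])*1e3
    a=(C.inv()*Ro.from_matrix(R)).as_rotvec(degrees=True)
    print("t",round(o["t"],2),"d",d.round(1),"a",a.round(1),"|d|",np.linalg.norm(d).round(),"|a|",np.linalg.norm(a).round(1),"pos",o["tool_pos"].round(4),"f",o["ft_force"].round(1),"w",o["gripper_width"].round(4))
def place(xf,zf,slope,OT=(0,0,-.003),y=0):
    """tool pose with mailer foot at tray x=xf, height zf over floor; OT mailer origin in tool (m)"""
    a=np.radians(slope); Mz=Ro.from_euler('z',TRAY[1]).as_matrix()
    T=Mz@np.column_stack([[np.cos(a),0,np.sin(a)],[0,-1,0],[np.sin(a),0,-np.cos(a)]])
    org=np.array([xf+.046*np.cos(a),y,zf+.004+.046*np.sin(a)])
    return Mz@org+[*TRAY[0],0]-T@np.array(OT),T
E
python3 -c "
from h import *
go([.4292,.0489,.06],flatR(np.radians(67)))"
```

```text
Traceback (most recent call last):
  File "h.py", line 40, in go
    print("t",round(o["t"],2),"d",d.round(1),"a",a.round(1),"|d|",np.linalg.norm(d).round(),"|a|",np.linalg.norm(a).round(1),"pos",o["tool_pos"].round(4),"f",o["ft_force"].round(1),"w",o["gripper_width"].round(4))
                                                                                                                                                                                         ^^^^^^^^^^^^^^^^^^^^^^^^
AttributeError: 'float' object has no attribute 'round'
```

```bash
sed -i 's/o\["gripper_width"\].round(4)/round(o["gripper_width"],4)/' h.py
python3 -c "
from h import *
go([.4292,.0489,.06],flatR(np.radians(67)))
print(place(.0127,.02,45))"
```

```text
t 0.1 d [ 427.6 -489.1  171.5] a [ -0.1  -0.  -52.5] |d| 672.0 |a| 52.5 pos [ 0.1381 -0.5321  0.2308] f [ 0.4 -0.3  0.2] w 0.0854
(array([ 0.49028581, -0.10130817,  0.05440559]), array([[-0.18539575,  0.96501649, -0.18539575],
       [ 0.68236971,  0.26218918,  0.68236971],
       [ 0.70710678,  0.        , -0.70710678]]))
```

```bash
python3 -m inch '[{"dx":53,"dy":-61,"dz":8,"az":-6.5,"gripper":0.9},{"dx":106,"dy":-122,"dz":16,"az":-13,"gripper":0.9},{"dx":160,"dy":-183,"dz":24,"az":-20,"gripper":0.9},{"dx":214,"dy":-244,"dz":40,"az":-27,"gripper":0.9},{"dx":267,"dy":-305,"dz":60,"az":-33,"gripper":0.9},{"dx":320,"dy":-366,"dz":90,"az":-40,"gripper":0.9},{"dx":374,"dy":-428,"dz":120,"az":-46,"gripper":0.9},{"dx":427.6,"dy":-489.1,"dz":150,"az":-52.5,"gripper":0.9}]' 40
python3 -c "
from h import *
go([.4292,.0489,-.003],flatR(np.radians(67)))"
```

```text
t 0.1 d [ 427.6 -489.   234.5] a [ -0.1  -0.  -52.5] |d| 691.0 |a| 52.5 pos [ 0.1381 -0.5321  0.2308] f [ 0.4 -0.3  0.2] w 0.0854validation failed for argument at $[0]...
```

```bash
python3 -m inch '[{"dx":53,"dy":-61,"dz":8,"ax":0,"ay":0,"az":-6.5,"gripper":0.9},{"dx":106,"dy":-122,"dz":16,"ax":0,"ay":0,"az":-13,"gripper":0.9},{"dx":160,"dy":-183,"dz":24,"ax":0,"ay":0,"az":-20,"gripper":0.9},{"dx":214,"dy":-244,"dz":40,"ax":0,"ay":0,"az":-27,"gripper":0.9},{"dx":267,"dy":-305,"dz":60,"ax":0,"ay":0,"az":-33,"gripper":0.9},{"dx":320,"dy":-366,"dz":90,"ax":0,"ay":0,"az":-40,"gripper":0.9},{"dx":374,"dy":-428,"dz":120,"ax":0,"ay":0,"az":-46,"gripper":0.9},{"dx":427.6,"dy":-489.1,"dz":150,"ax":0,"ay":0,"az":-52.5,"gripper":0.9}]' 40
python3 -c "
from h import *
go([.4292,.0489,-.003],flatR(np.radians(67)))"
```

```text
t: 1.1
tool_pos: [0.3577, -0.0938, 0.1349]
orientation: [0.833, 0.554, 0.0, 0.0]
ft_force: [1.3, -1.9, 0.5]
gripper_width: 0.0768
t 1.1 d [159.3  10.6 137.9] a [0.1 0.  0.2] |d| 211.0 |a| 0.2 pos [ 0.3577 -0.0938  0.1349] f [ 1.3 -1.9  0.5] w 0.0768
```

```bash
python3 -m inch '[{"dx":50,"dy":3,"dz":20,"ax":0,"ay":0,"az":0,"gripper":0.9},{"dx":100,"dy":7,"dz":45,"ax":0,"ay":0,"az":0,"gripper":0.9},{"dx":159,"dy":10.6,"dz":75,"ax":0,"ay":0,"az":0,"gripper":0.9},{"dx":159,"dy":10.6,"dz":110,"ax":0,"ay":0,"az":0,"gripper":0.9},{"dx":159,"dy":10.6,"dz":110,"ax":0,"ay":0,"az":0,"gripper":0.9},{"dx":159,"dy":10.6,"dz":110,"ax":0,"ay":0,"az":0,"gripper":0.9},{"dx":159,"dy":10.6,"dz":110,"ax":0,"ay":0,"az":0,"gripper":0.9},{"dx":159,"dy":10.6,"dz":110,"ax":0,"ay":0,"az":0,"gripper":0.9}]' 40
python3 -c "
from h import *
go([.4292,.0489,-.003],flatR(np.radians(67)))
p,d=imaging.get_image('top');q,e=imaging.get_image('scene')
a=cv2.resize(p[180:250,190:290],(500,350),interpolation=cv2.INTER_CUBIC); b=cv2.resize(q[180:250,190:290],(500,350),interpolation=cv2.INTER_CUBIC)
cv2.imwrite('pics/b.png',cv2.resize(np.hstack([a,b]),(800,280)))"
```

```text
t: 2.1
tool_pos: [0.4292, 0.0462, 0.0262]
orientation: [0.834, 0.552, 0.001, 0.001]
ft_force: [0.1, -0.2, 0.5]
gripper_width: 0.077
t 2.1 d [ 2.4 -1.1 29.2] a [ 0.1 -0.  -0. ] |d| 29.0 |a| 0.1 pos [0.4292 0.0462 0.0262] f [ 0.1 -0.2  0.5] w 0.077
```

View pics/b.png

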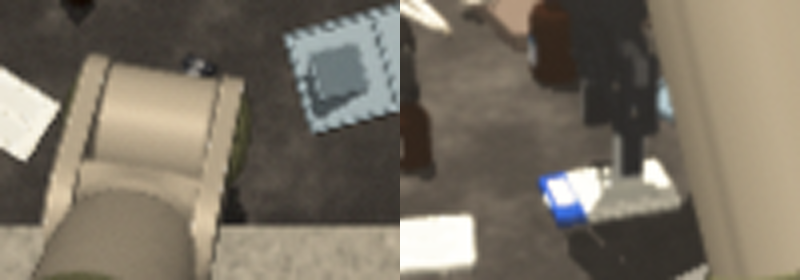

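```bash
python3 -m inch '[{"dx":2.4,"dy":-1.1,"dz":12,"ax":0,"ay":0,"az":0,"gripper":0.88},{"dx":2.4,"dy":-1.1,"dz":20,"ax":0,"ay":0,"az":0,"gripper":0.88},{"dx":2.4,"dy":-1.1,"dz":26,"ax":0,"ay":0,"az":0,"gripper":0.88},{"dx":2.4,"dy":-1.1,"dz":29,"ax":0,"ay":0,"az":0,"gripper":0.88},{"dx":2.4,"dy":-1.1,"dz":29,"ax":0,"ay":0,"az":0,"gripper":0.78},{"dx":2.4,"dy":-1.1,"dz":29,"ax":0,"ay":0,"az":0,"gripper":0.65},{"dx":2.4,"dy":-1.1,"dz":29,"ax":0,"ay":0,"az":0,"gripper":0.5},{"dx":2.4,"dy":-1.1,"dz":29,"ax":0,"ay":0,"az":0,"gripper":0.5}]' 30
python3 -c "
from h import *
go([.4292,.0489,-.003],flatR(np.radians(67)))
print(readout.get_obs()['moment'])"
```

```text
t: 3.2
tool_pos: [0.4288, 0.0494, -0.0035]
orientation: [0.834, 0.552, 0.0, 0.0]
ft_force: [-1.0, 0.2, 5.5]
gripper_width: 0.059
t 3.2 d [-0.3  0.6 -0.5] a [ 0. -0.  0.] |d| 1.0 |a| 0.0 pos [ 0.4288  0.0494 -0.0035] f [-1.   0.2  5.5] w 0.059
[ 0.05332968  0.29836982 -0.00861789]
```

```bash
python3 -m inch '[{"dx":0,"dy":0,"dz":-2,"ax":0,"ay":0,"az":0,"gripper":0.5},{"dx":0,"dy":0,"dz":-10,"ax":0,"ay":0,"az":0,"gripper":0.5},{"dx":0,"dy":0,"dz":-30,"ax":0,"ay":0,"az":0,"gripper":0.5},{"dx":0,"dy":0,"dz":-60,"ax":0,"ay":0,"az":0,"gripper":0.5},{"dx":0,"dy":0,"dz":-90,"ax":0,"ay":0,"az":0,"gripper":0.5},{"dx":0,"dy":0,"dz":-120,"ax":0,"ay":0,"az":0,"gripper":0.5},{"dx":0,"dy":0,"dz":-120,"ax":0,"ay":0,"az":0,"gripper":0.5},{"dx":0,"dy":0,"dz":-120,"ax":0,"ay":0,"az":0,"gripper":0.5}]' 40
python3 -c "
from h import *
OT=(0,0,-.0035)
go(*place(.0032,.055,45,OT));go(*place(.0082,.025,45,OT))"
```

```text
t: 4.2
tool_pos: [0.4283, 0.0494, 0.1158]
orientation: [0.834, 0.552, -0.0, -0.0]
ft_force: [0.1, 0.3, -0.5]
gripper_width: 0.0582
t 4.2 d [-121.8  121.6   26.6] a [ 14.9  43.3 -36.2] |d| 174.0 |a| 58.3 pos [0.4283 0.0494 0.1158] f [ 0.1  0.3 -0.5] w 0.0582
t 4.2 d [-117.9  118.5   56.6] a [ 14.9  43.3 -36.2] |d| 176.0 |a| 58.3 pos [0.4283 0.0494 0.1158] f [ 0.1  0.3 -0.5] w 0.0582
```

```bash
python3 -m inch '[{"dx":-21,"dy":20,"dz":-10,"ax":2.5,"ay":7.2,"az":-6,"gripper":0.5},{"dx":-42,"dy":40,"dz":-10,"ax":5,"ay":14.4,"az":-12,"gripper":0.5},{"dx":-63,"dy":60,"dz":-10,"ax":7.5,"ay":21.6,"az":-18,"gripper":0.5},{"dx":-84,"dy":80,"dz":-5,"ax":10,"ay":28.8,"az":-24,"gripper":0.5},{"dx":-105,"dy":100,"dz":0,"ax":12.5,"ay":36,"az":-30,"gripper":0.5},{"dx":-121.8,"dy":121.6,"dz":10,"ax":14.9,"ay":43.3,"az":-36.2,"gripper":0.5},{"dx":-121.8,"dy":121.6,"dz":26.6,"ax":14.9,"ay":43.3,"az":-36.2,"gripper":0.5},{"dx":-121.8,"dy":121.6,"dz":26.6,"ax":14.9,"ay":43.3,"az":-36.2,"gripper":0.5}]'
python3 -c "
from h import *
OT=(0,0,-.0035)
go(*place(.0032,.055,45,OT));go(*place(.0082,.025,45,OT))"
```

```text
t: 5.2
tool_pos: [0.4923, -0.1092, 0.0881]
orientation: [0.561, 0.733, 0.233, -0.305]
ft_force: [-1.0, 0.3, -0.2]
gripper_width: 0.0585
t 5.2 d [ 0.   0.1 -1.4] a [-0.1 -0.1 -0.1] |d| 1.0 |a| 0.2 pos [ 0.4923 -0.1092  0.0881] f [-1.   0.3 -0.2] w 0.0585
t 5.2 d [-17.7   0.2  23.3] a [-0.1 -0.1 -0.1] |d| 29.0 |a| 0.2 pos [ 0.4923 -0.1092  0.0881] f [-1.   0.3 -0.2] w 0.0585
```

```bash
python3 -m inch '[{"dx":-6,"dy":0,"dz":6,"ax":0,"ay":0,"az":0,"gripper":0.5},{"dx":-12,"dy":0,"dz":14,"ax":0,"ay":0,"az":0,"gripper":0.5},{"dx":-17.7,"dy":0.2,"dz":23.3,"ax":0,"ay":0,"az":0,"gripper":0.5},{"dx":-20,"dy":0.2,"dz":27,"ax":0,"ay":0,"az":0,"gripper":0.5},{"dx":-22,"dy":0.2,"dz":31,"ax":0,"ay":0,"az":0,"gripper":0.5},{"dx":-24,"dy":0.2,"dz":34,"ax":0,"ay":0,"az":0,"gripper":0.5},{"dx":-24,"dy":0.2,"dz":34,"ax":0,"ay":0,"az":0,"gripper":0.5},{"dx":-24,"dy":0.2,"dz":34,"ax":0,"ay":0,"az":0,"gripper":0.5}]'
python3 -c "
from h import *
OT=(0,0,-.0035)
go(*place(.0127,.0014,45,OT))
p,d=imaging.get_image('top');q,e=imaging.get_image('scene')
a=cv2.resize(p[160:230,250:330],(480,420),interpolation=cv2.INTER_CUBIC); b=cv2.resize(q[150:230,220:300],(420,420),interpolation=cv2.INTER_CUBIC)
cv2.imwrite('pics/c.png',cv2.resize(np.hstack([a,b]),(800,373)))"
```

```text
t: 6.2
tool_pos: [0.4917, -0.1035, 0.0488]
orientation: [0.561, 0.734, 0.233, -0.303]
ft_force: [-0.2, 0.6, -0.9]
gripper_width: 0.0587
t 6.2 d [-7.4 -0.8 11.4] a [0.1 0.  0.1] |d| 14.0 |a| 0.1 pos [ 0.4917 -0.1035  0.0488] f [-0.2  0.6 -0.9] w 0.0587
```

View pics/c.png

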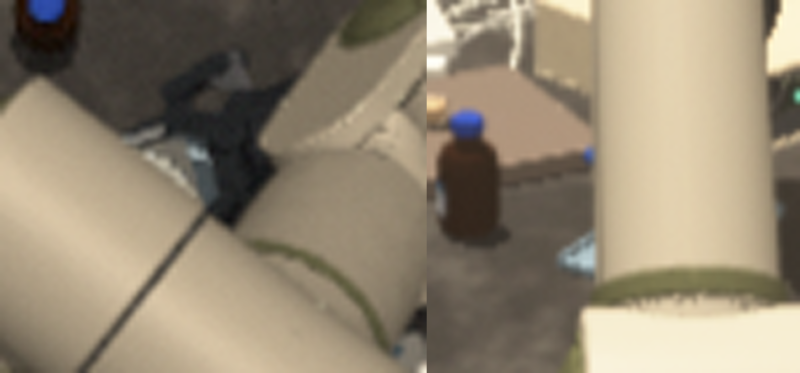

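```bash
python3 -m inch '[{"dx":-2,"dy":-0.4,"dz":3,"ax":0,"ay":0,"az":0,"gripper":0.5},{"dx":-4,"dy":-0.8,"dz":5,"ax":0,"ay":0,"az":0,"gripper":0.5},{"dx":-5,"dy":-0.8,"dz":7,"ax":0,"ay":0,"az":0,"gripper":0.5},{"dx":-5.5,"dy":-0.8,"dz":8,"ax":0,"ay":0,"az":0,"gripper":0.5},{"dx":-6,"dy":-0.8,"dz":9,"ax":0,"ay":0,"az":0,"gripper":0.5},{"dx":-6,"dy":-0.8,"dz":9,"ax":0,"ay":0,"az":0,"gripper":0.5},{"dx":-6,"dy":-0.8,"dz":9,"ax":0,"ay":0,"az":0,"gripper":0.5},{"dx":-6,"dy":-0.8,"dz":9,"ax":0,"ay":0,"az":0,"gripper":0.5}]'
python3 -c "
from h import *
OT=(0,0,-.0035)
go(*place(.0127,.0014,45,OT))
print(readout.get_obs()['moment'])"
```

```text
t: 7.3
tool_pos: [0.4903, -0.1015, 0.0381]
orientation: [0.561, 0.734, 0.233, -0.304]
ft_force: [0.1, -0.3, 0.3]
gripper_width: 0.0585
t 7.3 d [-1.5 -0.   2.3] a [0.  0.  0.1] |d| 3.0 |a| 0.1 pos [ 0.4903 -0.1015  0.0381] f [ 0.1 -0.3  0.3] w 0.0585
[-0.32902794 -0.14429783  0.02997199]
```

```bash
python3 -m inch '[{"dx":-0.5,"dy":0,"dz":0.5,"ax":0,"ay":0,"az":0,"gripper":0.5},{"dx":-0.8,"dy":0,"dz":1,"ax":0,"ay":0,"az":0,"gripper":0.5},{"dx":-1,"dy":0,"dz":1.5,"ax":0,"ay":0,"az":0,"gripper":0.5},{"dx":-1,"dy":0,"dz":2,"ax":0,"ay":0,"az":0,"gripper":0.5},{"dx":-1,"dy":0,"dz":2,"ax":0,"ay":0,"az":0,"gripper":0.5},{"dx":-1,"dy":0,"dz":2,"ax":0,"ay":0,"az":0,"gripper":0.5},{"dx":-1,"dy":0,"dz":2,"ax":0,"ay":0,"az":0,"gripper":0.5},{"dx":-1,"dy":0,"dz":2,"ax":0,"ay":0,"az":0,"gripper":0.5}]'
python3 -c "
from h import *
OT=(0,0,-.0035)
go(*place(.0127,.0014,45,OT))
print(readout.get_obs()['moment'])"
```

```text
t: 8.3
tool_pos: [0.49, -0.1004, 0.0364]
orientation: [0.561, 0.734, 0.233, -0.304]
ft_force: [0.3, 2.4, 7.0]
gripper_width: 0.0585
t 8.3 d [-1.1  0.   0.2] a [ 0.  -0.1  0.1] |d| 1.0 |a| 0.1 pos [ 0.49   -0.1004  0.0364] f [0.3 2.4 7. ] w 0.0585
[ 0.41415071  0.16625275 -0.03351676]
```

```bash
python3 -m inch '[{"dx":0.3,"dy":0,"dz":-0.5,"ax":0,"ay":0,"az":0,"gripper":0.5},{"dx":0.3,"dy":0,"dz":-0.5,"ax":0,"ay":0,"az":0,"gripper":0.72},{"dx":0.3,"dy":0,"dz":-0.5,"ax":0,"ay":0,"az":0,"gripper":0.76},{"dx":0.3,"dy":0,"dz":-0.5,"ax":0,"ay":0,"az":0,"gripper":0.82},{"dx":0.3,"dy":0,"dz":-1,"ax":0,"ay":0,"az":0,"gripper":0.85},{"dx":0.3,"dy":0,"dz":-10,"ax":0,"ay":0,"az":0,"gripper":0.85},{"dx":0.3,"dy":0,"dz":-30,"ax":0,"ay":0,"az":0,"gripper":0.88},{"dx":0.3,"dy":0,"dz":-70,"ax":0,"ay":0,"az":0,"gripper":0.88}]'
python3 -c "
from h import *
y=np.array([.4749,-.3777])+B
go([*y,.1],flatR(np.radians(29)))"
```

```text
t: 9.3
tool_pos: [0.5028, -0.1485, 0.0862]
orientation: [0.561, 0.734, 0.233, -0.305]
ft_force: [-0.6, -0.9, 0.1]
gripper_width: 0.075
t 9.3 d [-141.2  -85.2 -161.2] a [-29.9 -38.1  72. ] |d| 231.0 |a| 86.8 pos [ 0.5028 -0.1485  0.0862] f [-0.6 -0.9  0.1] w 0.075
```

```bash
python3 -m inch '[{"dx":-8,"dy":-4,"dz":-40,"ax":-3.6,"ay":-4.6,"az":8.7,"gripper":0.88},{"dx":-20,"dy":-15,"dz":-80,"ax":-7.2,"ay":-9.2,"az":17.4,"gripper":0.88},{"dx":-40,"dy":-30,"dz":-110,"ax":-10.8,"ay":-13.8,"az":26.1,"gripper":0.88},{"dx":-65,"dy":-42,"dz":-135,"ax":-14.4,"ay":-18.4,"az":34.8,"gripper":0.88},{"dx":-90,"dy":-55,"dz":-150,"ax":-18,"ay":-23,"az":43.5,"gripper":0.88},{"dx":-115,"dy":-70,"dz":-161,"ax":-21.6,"ay":-27.6,"az":52.2,"gripper":0.88},{"dx":-141,"dy":-85,"dz":-161,"ax":-25.2,"ay":-32.2,"az":60.9,"gripper":0.88},{"dx":-141,"dy":-85,"dz":-161,"ax":-29.9,"ay":-38.1,"az":72,"gripper":0.88}]'
python3 -c "
from h import *
y=np.array([.4749,-.3777])+B
go([*y,-.0025],flatR(np.radians(29)))
p,d=imaging.get_image('top');q,e=imaging.get_image('scene')
np.savez('s1.npz',p=p,q=q,d=d,e=e)
a=cv2.resize(p[165:225,250:330],(560,420),interpolation=cv2.INTER_CUBIC); b=cv2.resize(q[150:230,220:300],(420,420),interpolation=cv2.INTER_CUBIC)
cv2.imwrite('pics/d.png',cv2.resize(np.hstack([a,b]),(800,343)))"
```

```text
t: 10.3
tool_pos: [0.4757, -0.3784, 0.099]
orientation: [0.964, 0.265, 0.007, -0.009]
ft_force: [0.5, 0.8, 0.3]
gripper_width: 0.0748
t 10.3 d [ -0.3   0.9 101.5] a [-0.8 -1.1  1.8] |d| 102.0 |a| 2.2 pos [ 0.4757 -0.3784  0.099 ] f [0.5 0.8 0.3] w 0.0748
```

View pics/d.png

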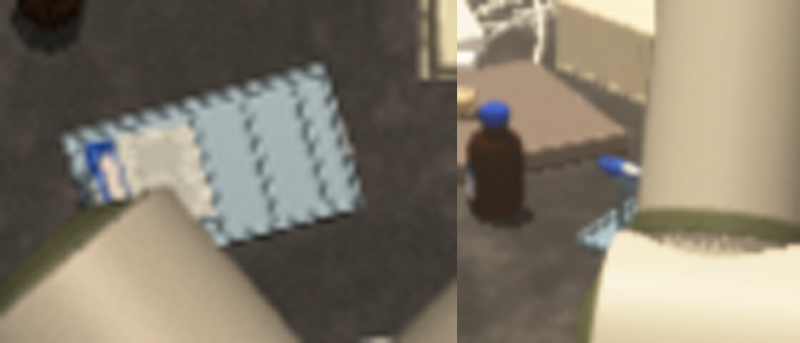

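```bash
python3 -m inch '[{"dx":0,"dy":0.5,"dz":40,"ax":-0.8,"ay":-1.1,"az":1.8,"gripper":0.88},{"dx":0,"dy":0.9,"dz":75,"ax":-0.8,"ay":-1.1,"az":1.8,"gripper":0.88},{"dx":0,"dy":0.9,"dz":92,"ax":-0.8,"ay":-1.1,"az":1.8,"gripper":0.88},{"dx":0,"dy":0.9,"dz":100,"ax":-0.8,"ay":-1.1,"az":1.8,"gripper":0.88},{"dx":0,"dy":0.9,"dz":101.5,"ax":-0.8,"ay":-1.1,"az":1.8,"gripper":0.82},{"dx":0,"dy":0.9,"dz":101.5,"ax":-0.8,"ay":-1.1,"az":1.8,"gripper":0.68},{"dx":0,"dy":0.9,"dz":101.5,"ax":-0.8,"ay":-1.1,"az":1.8,"gripper":0.5},{"dx":0,"dy":0.9,"dz":101.5,"ax":-0.8,"ay":-1.1,"az":1.8,"gripper":0.5}]' 30
python3 -c "
from h import *
y=np.array([.4749,-.3777])+B
go([*y,-.0025],flatR(np.radians(29)))
p,d=imaging.get_image('top')
np.savez('s2.npz',p=p,d=d)
a=cv2.resize(p[165:225,250:330],(640,480),interpolation=cv2.INTER_CUBIC)
cv2.imwrite('pics/e.png',a)"
```

```text
t: 11.4
tool_pos: [0.479, -0.3756, -0.0006]
orientation: [0.967, 0.254, 0.002, 0.001]
ft_force: [-0.5, -0.4, 6.1]
gripper_width: 0.0589
t 11.4 d [-2.6  0.3  1.9] a [ 0.1 -0.2  0.4] |d| 3.0 |a| 0.5 pos [ 0.479  -0.3756 -0.0006] f [-0.5 -0.4  6.1] w 0.0589
```

View pics/e.png

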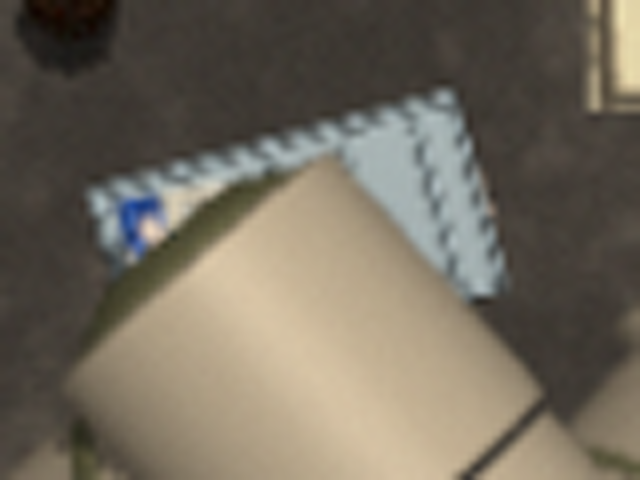

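```bash
python3 - <<'E'
from h import *
p=np.load('s1.npz')['p'].astype(np.float32)
T0=np.array([.5007,-.1475]);th=np.radians(105.2);Mz=Ro.from_euler('z',th).as_matrix()
a=np.radians(45)
ys=np.arange(-46,46,1)
def line(s):
    X=np.array([[.0117+s*np.cos(a)-.008*np.sin(a),y*1e-3,.004+s*np.sin(a)+.008*np.cos(a)] for y in ys])@Mz.T+[*T0,0]
    u=proj('top',X).astype(np.float32); return cv2.remap(p,u[None,:,0],u[None,:,1],cv2.INTER_CUBIC)[0]
for s in(.01,.03,.05,.06): 
    v=line(s); print(s,[(int(y),int(c[2]-c[0])) for y,c in zip(ys,v)][:34])   # red-blue: cream vs bluegrey
v=line(.088);print('cap',[(int(y),int(c[0]-c[2])) for y,c in zip(ys,v)][:34])
# along profile near y=-20,-10
for y in(-.02,-.01):
    S=np.arange(-.01,.1,.002)
    X=np.array([[.0117+s*np.cos(a)-.008*np.sin(a),y,.004+s*np.sin(a)+.008*np.cos(a)] for s in S])@Mz.T+[*T0,0]
    u=proj('top',X).astype(np.float32); c=cv2.remap(p,u[None,:,0],u[None,:,1],cv2.INTER_CUBIC)[0]
    print(y,[(int(s*1e3),int(k[2]-k[0])) for s,k in zip(S,c)])
E
```

```text
0.01 [(-46, -3), (-45, -8), (-44, -11), (-43, -13), (-42, -14), (-41, -15), (-40, -15), (-39, -14), (-38, -13), (-37, -11), (-36, -9), (-35, -6), (-34, -1), (-33, 5), (-32, 11), (-31, 16), (-30, 22), (-29, 26), (-28, 28), (-27, 29), (-26, 30), (-25, 31), (-24, 31), (-23, 30), (-22, 31), (-21, 31), (-20, 30), (-19, 29), (-18, 29), (-17, 29), (-16, 29), (-15, 28), (-14, 27), (-13, 27)]
0.03 [(-46, 2), (-45, -2), (-44, -7), (-43, -10), (-42, -12), (-41, -13), (-40, -14), (-39, -15), (-38, -15), (-37, -14), (-36, -11), (-35, -8), (-34, -4), (-33, 2), (-32, 11), (-31, 18), (-30, 24), (-29, 30), (-28, 32), (-27, 31), (-26, 29), (-25, 28), (-24, 27), (-23, 26), (-22, 25), (-21, 25), (-20, 25), (-19, 25), (-18, 25), (-17, 25), (-16, 25), (-15, 25), (-14, 25), (-13, 25)]
0.05 [(-46, 8), (-45, 2), (-44, -1), (-43, -7), (-42, -11), (-41, -13), (-40, -14), (-39, -14), (-38, -13), (-37, -12), (-36, -9), (-35, -4), (-34, 0), (-33, 6), (-32, 13), (-31, 20), (-30, 25), (-29, 28), (-28, 31), (-27, 31), (-26, 30), (-25, 29), (-24, 28), (-23, 27), (-22, 26), (-21, 25), (-20, 24), (-19, 24), (-18, 25), 
[... 1234 characters left out ...]
, 0), (74, -17), (76, -17), (78, -4), (80, 10), (82, 23), (84, 28), (86, 20), (88, 4), (90, -23), (92, -54), (94, -82), (96, -95), (98, -89)]
-0.01 [(-10, -12), (-8, -12), (-6, -13), (-4, -12), (-2, -2), (0, 8), (2, 20), (4, 29), (6, 32), (8, 31), (10, 29), (11, 25), (14, 22), (16, 21), (18, 22), (19, 23), (22, 24), (24, 24), (26, 25), (27, 26), (30, 27), (32, 26), (33, 26), (36, 25), (38, 25), (40, 25), (42, 25), (44, 24), (46, 24), (48, 24), (49, 24), (52, 25), (54, 25), (56, 25), (58, 26), (60, 28), (62, 30), (64, 33), (66, 37), (68, 31), (70, 12), (72, -5), (74, -7), (76, 7), (78, 23), (80, 35), (82, 40), (84, 34), (86, 23), (88, 0), (90, -32), (92, -63), (94, -79), (96, -69), (98, -42)]
```

```bash
python3 -m inch '[{"dx":0,"dy":0,"dz":-2,"ax":0,"ay":0,"az":0,"gripper":0.5},{"dx":0,"dy":0,"dz":-10,"ax":0,"ay":0,"az":0,"gripper":0.5},{"dx":0,"dy":0,"dz":-30,"ax":0,"ay":0,"az":0,"gripper":0.5},{"dx":0,"dy":0,"dz":-60,"ax":0,"ay":0,"az":0,"gripper":0.5},{"dx":0,"dy":0,"dz":-90,"ax":0,"ay":0,"az":0,"gripper":0.5},{"dx":0,"dy":0,"dz":-120,"ax":0,"ay":0,"az":0,"gripper":0.5},{"dx":0,"dy":0,"dz":-120,"ax":0,"ay":0,"az":0,"gripper":0.5},{"dx":0,"dy":0,"dz":-120,"ax":0,"ay":0,"az":0,"gripper":0.5}]' 40
```

```text
t: 12.45
tool_pos: [0.4781, -0.3749, 0.1175]
orientation: [0.967, 0.254, 0.001, -0.001]
ft_force: [0.7, -0.1, -1.6]
gripper_width: 0.0582
```

```bash
sed -i 's/^B=.*/B=np.array([0,0.])/' h.py; python3 -c "
from h import *
OT=(-.0046,0,-.0006)
go(*place(-.0219,.07,35.5,OT));go(*place(-.0219,.015,35.5,OT))"
```

```text
t 12.45 d [ 136.2 -206.    15.2] a [ 23.4  29.9 -73.2] |d| 247.0 |a| 82.5 pos [ 0.4781 -0.3749  0.1175] f [ 0.7 -0.1 -1.6] w 0.0582
t 12.45 d [ 136.1 -205.9   70.2] a [ 23.4  29.9 -73.2] |d| 257.0 |a| 82.5 pos [ 0.4781 -0.3749  0.1175] f [ 0.7 -0.1 -1.6] w 0.0582
```

```bash
python3 -m inch '[{"dx":17,"dy":-26,"dz":-10,"ax":2.9,"ay":3.7,"az":-9.1,"gripper":0.5},{"dx":34,"dy":-52,"dz":-20,"ax":5.8,"ay":7.5,"az":-18.3,"gripper":0.5},{"dx":51,"dy":-78,"dz":-25,"ax":8.8,"ay":11.2,"az":-27.4,"gripper":0.5},{"dx":68,"dy":-104,"dz":-25,"ax":11.7,"ay":15,"az":-36.6,"gripper":0.5},{"dx":85,"dy":-130,"dz":-20,"ax":14.6,"ay":18.7,"az":-45.7,"gripper":0.5},{"dx":102,"dy":-156,"dz":-10,"ax":17.5,"ay":22.4,"az":-55,"gripper":0.5},{"dx":119,"dy":-182,"dz":0,"ax":20.5,"ay":26.2,"az":-64,"gripper":0.5},{"dx":136.2,"dy":-206,"dz":10,"ax":23.4,"ay":29.9,"az":-73.2,"gripper":0.5}]'
python3 -c "
from h import *
OT=(-.0046,0,-.0006)
go(*place(-.0219,.015,35.5,OT));go(*place(-.0219,.004,35.5,OT))"
```

```text
t: 13.45
tool_pos: [0.4954, -0.1279, 0.1073]
orientation: [0.576, 0.758, 0.185, -0.243]
ft_force: [-0.4, -0.1, -0.5]
gripper_width: 0.0582
t 13.45 d [-35.1  -0.1  47.9] a [-0.1 -0.1  0.2] |d| 59.0 |a| 0.3 pos [ 0.4954 -0.1279  0.1073] f [-0.4 -0.1 -0.5] w 0.0582
t 13.45 d [-41.5  -0.1  56.8] a [-0.1 -0.1  0.2] |d| 70.0 |a| 0.3 pos [ 0.4954 -0.1279  0.1073] f [-0.4 -0.1 -0.5] w 0.0582
```

```bash
python3 -m inch '[{"dx":-10,"dy":0,"dz":13.5,"ax":-0.1,"ay":-0.1,"az":0.2,"gripper":0.5},{"dx":-20,"dy":0,"dz":27,"ax":-0.1,"ay":-0.1,"az":0.2,"gripper":0.5},{"dx":-28,"dy":0,"dz":38,"ax":-0.1,"ay":-0.1,"az":0.2,"gripper":0.5},{"dx":-34,"dy":0,"dz":46.5,"ax":-0.1,"ay":-0.1,"az":0.2,"gripper":0.5},{"dx":-38,"dy":0,"dz":52,"ax":-0.1,"ay":-0.1,"az":0.2,"gripper":0.5},{"dx":-40,"dy":-0.1,"dz":55,"ax":-0.1,"ay":-0.1,"az":0.2,"gripper":0.5},{"dx":-41.5,"dy":-0.1,"dz":56.8,"ax":-0.1,"ay":-0.1,"az":0.2,"gripper":0.5},{"dx":-41.5,"dy":-0.1,"dz":56.8,"ax":-0.1,"ay":-0.1,"az":0.2,"gripper":0.5}]'
python3 -c "
from h import *
OT=(-.0046,0,-.0006)
go(*place(-.0219,.001,35.5,OT));print(readout.get_obs()['moment'])"
```

```text
t: 14.45
tool_pos: [0.4959, -0.1294, 0.0388]
orientation: [0.58, 0.756, 0.185, -0.241]
ft_force: [-1.5, 3.5, 4.6]
gripper_width: 0.0581
t 14.45 d [-2.1 -0.1  4.6] a [ 0.1  0.2 -0.1] |d| 5.0 |a| 0.2 pos [ 0.4959 -0.1294  0.0388] f [-1.5  3.5  4.6] w 0.0581
[0.60550685 0.29681183 0.0328877 ]
```

```bash
python3 -m inch '[{"dx":3,"dy":0,"dz":-4,"ax":0,"ay":0,"az":0,"gripper":0.5},{"dx":7,"dy":0,"dz":-9,"ax":0,"ay":0,"az":0,"gripper":0.5},{"dx":11,"dy":0,"dz":-15,"ax":0,"ay":0,"az":0,"gripper":0.5},{"dx":11,"dy":0,"dz":-15,"ax":0,"ay":0,"az":0,"gripper":0.5},{"dx":11,"dy":0,"dz":-15,"ax":0,"ay":0,"az":0,"gripper":0.5},{"dx":11,"dy":0,"dz":-15,"ax":0,"ay":0,"az":0,"gripper":0.5},{"dx":11,"dy":0,"dz":-15,"ax":0,"ay":0,"az":0,"gripper":0.5},{"dx":11,"dy":0,"dz":-15,"ax":0,"ay":0,"az":0,"gripper":0.5}]'
python3 -c "
from h import *
OT=(-.0046,0,-.0006)
go(*place(-.0219,.001,35.5,OT));print(readout.get_obs()['moment'])
p,d=imaging.get_image('top');q,e=imaging.get_image('scene')
np.savez('s3.npz',p=p,q=q,d=d,e=e)
a=cv2.resize(p[160:230,250:330],(480,420),interpolation=cv2.INTER_CUBIC); b=cv2.resize(q[150:250,200:320],(504,420),interpolation=cv2.INTER_CUBIC)
cv2.imwrite('pics/f.png',cv2.resize(np.hstack([a,b]),(800,341)))"
```

```text
t: 15.45
tool_pos: [0.496, -0.1296, 0.0568]
orientation: [0.58, 0.756, 0.184, -0.24]
ft_force: [0.1, 0.1, 0.4]
gripper_width: 0.0581
t 15.45 d [-12.3  -0.1  19.3] a [ 0.1  0.2 -0.2] |d| 23.0 |a| 0.3 pos [ 0.496  -0.1296  0.0568] f [0.1 0.1 0.4] w 0.0581
[-0.25790764 -0.07466414 -0.00764417]
```

View pics/f.png

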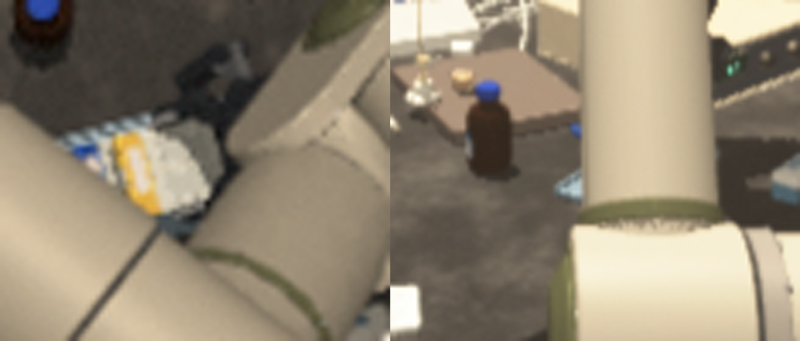

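```bash
python3 - <<'E'
from h import *
z=np.load('s3.npz');p=z['p'].astype(np.float32);d=z['d']
o=readout.get_obs();R=Ro.from_quat(o["orientation"]).as_matrix();t=o["tool_pos"]
OT=np.array([-.0046,0,-.0006])
def smp(s,y,h): # in mailer: s from foot, lateral tool y, h above underside
    X=np.stack([s-.046+0*y,y+0*s,-h+0*s+0*y],-1)+OT
    return proj('top',X@R.T+t).astype(np.float32)
S=np.arange(.03,.105,.002)
for y in(-.02,-.012,0.):
    u=smp(S,np.full_like(S,y),.008); c=cv2.remap(p,u[None,:,0],u[None,:,1],cv2.INTER_CUBIC)[0]
    print(y,[(int(round(s*1e3)),int(min(k[1],k[2])-k[0])) for s,k in zip(S,c)])
Y=np.arange(-.045,.046,.0015)
for s in(.055,.082):
    u=smp(np.full_like(Y,s),Y,.008); c=cv2.remap(p,u[None,:,0],u[None,:,1],cv2.INTER_CUBIC)[0]
    print('lat',s,[(round(y*1e3,1),int(k[2]),int(k[2]-k[0])) for y,k in zip(Y,c)])
# depth points of white mailer part & cap, in mailer frame
c=imaging.calibration('top');Ki=np.linalg.inv(c['intrinsics'])
S2,Y2=np.meshgrid(np.arange(.04,.09,.004),np.arange(-.02,.012,.004))
u=smp(S2.ravel(),Y2.ravel(),.008).round().astype(int);u=np.unique(u,axis=0)
dd=d[u[:,1],u[:,0]];W=((Ki@np.column_stack([u,np.ones(len(u))]).T)*dd).T
W=(W-c['t'])@c['R']; M=(W-t)@R-OT+[.046,0,0]
M=M[dd>0]; k=np.abs(M[:,2]+.008)<.02; M=M[k]
A=np.column_stack([M[:,0]-.065,M[:,1],np.ones(len(M))]);co=np.linalg.lstsq(A,-M[:,2],rcond=None)[0]
print(len(M),'plane h slope(deg)',np.degrees(co[:2]),'h at s=65 (mm, expect 8):',co[2]*1e3, 'resid',np.std(A@co+M[:,2])*1e3)
# bench height check of depth
v,uu=np.mgrid[165:180,225:245];W=((Ki@np.stack([uu.ravel(),v.ravel(),np.ones(v.size)]))*d[165:180,225:245].ravel()).T;print('bench z',np.median(((W-c['t'])@c['R'])[:,2]))
E
```

```text
-0.02 [(30, 20), (32, 19), (34, 19), (36, 19), (38, 19), (40, 18), (42, 18), (44, 18), (46, 19), (48, 20), (50, 19), (52, 16), (54, 16), (56, 18), (58, 21), (60, 19), (62, 21), (64, 33), (66, 50), (68, 71), (70, 87), (72, 101), (74, 106), (76, 107), (78, 106), (80, 99), (82, 90), (84, 78), (86, 57), (88, 43), (90, 30), (92, 23), (94, 21), (96, 21), (98, 22), (100, 23), (102, 23), (104, 24)]
-0.012 [(30, 19), (32, 20), (34, 20), (36, 19), (38, 19), (40, 20), (42, 19), (44, 19), (46, 20), (48, 21), (50, 21), (52, 19), (54, 16), (56, 16), (58, 18), (60, 20), (62, 16), (64, 23), (66, 48), (68, 71), (70, 79), (72, 73), (74, 62), (76, 45), (78, 37), (80, 46), (82, 67), (84, 91), (86, 107), (88, 102), (90, 83), (92, 54), (94, 34), (96, 21), (98, 19), (100, 21), (102, 21), (104, 21)]
0.0 [(30, 22), (32, 22), (34, 22), (36, 22), (38, 22), (40, 23), (42, 23), (44, 21), (46, 21), (48, 22), (50, 23), (52, 23), (54, 22), (56, 22), (58, 23), (60, 23), (62, 20), (64, 23), (66, 40), (68, 56), (70, 55), (72, 39), (74, 25), (76, 17), (78, 20), (80, 33), (82, 54), (84, 83), (86, 101), (88, 88), (90, 53
[... 3100 characters left out ...]
83), (np.float64(18.0), 233, 93), (np.float64(19.5), 231, 110), (np.float64(21.0), 229, 129), (np.float64(22.5), 227, 143), (np.float64(24.0), 227, 154), (np.float64(25.5), 232, 168), (np.float64(27.0), 232, 165), (np.float64(28.5), 223, 126), (np.float64(30.0), 211, 77), (np.float64(31.5), 184, 27), (np.float64(33.0), 148, 2), (np.float64(34.5), 117, -9), (np.float64(36.0), 102, -15), (np.float64(37.5), 98, -9), (np.float64(39.0), 88, -5), (np.float64(40.5), 80, 0), (np.float64(42.0), 72, 5), (np.float64(43.5), 67, 9), (np.float64(45.0), 66, 11)]
95 plane h slope(deg) [ 1.93441917 -1.31415172] h at s=65 (mm, expect 8): 9.257656925614315 resid 3.2937515943929876
bench z -0.001315551265230489
```

```bash
python3 -c "
from h import *
OT=(-.0076,0,-.0006)
go(*place(-.0215,.005,35.5,OT));go(*place(-.0215,.0015,35.5,OT))"
```

```text
t 15.55 d [-6.7 -0.1 16.3] a [ 0.1  0.2 -0.2] |d| 18.0 |a| 0.3 pos [ 0.496  -0.1296  0.0568] f [-0.1  0.6 -1. ] w 0.0582
t 15.55 d [-8.7 -0.1 19.2] a [ 0.1  0.2 -0.2] |d| 21.0 |a| 0.3 pos [ 0.496  -0.1296  0.0568] f [-0.1  0.6 -1. ] w 0.0582
```

```bash
python3 -m inch '[{"dx":0,"dy":0,"dz":5,"ax":0,"ay":0,"az":0,"gripper":0.5},{"dx":-2,"dy":0,"dz":10,"ax":0,"ay":0,"az":0,"gripper":0.5},{"dx":-5,"dy":0,"dz":14,"ax":0,"ay":0,"az":0,"gripper":0.5},{"dx":-6.7,"dy":0,"dz":16.3,"ax":0,"ay":0,"az":0,"gripper":0.5},{"dx":-7.4,"dy":0,"dz":17.3,"ax":0,"ay":0,"az":0,"gripper":0.5},{"dx":-7.4,"dy":0,"dz":17.3,"ax":0,"ay":0,"az":0,"gripper":0.5},{"dx":-7.4,"dy":0,"dz":17.3,"ax":0,"ay":0,"az":0,"gripper":0.5},{"dx":-7.4,"dy":0,"dz":17.3,"ax":0,"ay":0,"az":0,"gripper":0.5}]'
python3 -c "
from h import *
OT=(-.0076,0,-.0006)
go(*place(-.0215,.0005,35.5,OT));print(readout.get_obs()['moment'])"
```

```text
t: 16.55
tool_pos: [0.495, -0.1258, 0.0386]
orientation: [0.58, 0.756, 0.184, -0.24]
ft_force: [-0.2, 0.3, -0.7]
gripper_width: 0.058
t 16.55 d [-1.9 -0.2  2.8] a [ 0.1  0.2 -0.2] |d| 3.0 |a| 0.3 pos [ 0.495  -0.1258  0.0386] f [-0.2  0.3 -0.7] w 0.058
[-0.31541821 -0.07509399  0.01677214]
```

No contact yet; 3 mm to go.

```bash
python3 -m inch '[{"dx":-0.5,"dy":0,"dz":0.7,"ax":0,"ay":0,"az":0,"gripper":0.5},{"dx":-0.9,"dy":0,"dz":1.3,"ax":0,"ay":0,"az":0,"gripper":0.5},{"dx":-1.3,"dy":0,"dz":1.9,"ax":0,"ay":0,"az":0,"gripper":0.5},{"dx":-1.5,"dy":0,"dz":2.2,"ax":0,"ay":0,"az":0,"gripper":0.5},{"dx":-1.5,"dy":0,"dz":2.2,"ax":0,"ay":0,"az":0,"gripper":0.5},{"dx":-1.5,"dy":0,"dz":2.2,"ax":0,"ay":0,"az":0,"gripper":0.5},{"dx":-1.5,"dy":0,"dz":2.2,"ax":0,"ay":0,"az":0,"gripper":0.5},{"dx":-1.5,"dy":0,"dz":2.2,"ax":0,"ay":0,"az":0,"gripper":0.5}]'
python3 -c "
from h import *
OT=(-.0076,0,-.0006)
go(*place(-.0215,.0005,35.5,OT));print(readout.get_obs()['moment'])"
```

```text
t: 17.55
tool_pos: [0.4949, -0.1258, 0.0358]
orientation: [0.58, 0.756, 0.184, -0.24]
ft_force: [0.6, 0.1, -0.8]
gripper_width: 0.0578
t 17.55 d [-0.4 -0.1  0.6] a [ 0.1  0.2 -0.2] |d| 1.0 |a| 0.3 pos [ 0.4949 -0.1258  0.0358] f [ 0.6  0.1 -0.8] w 0.0578
[-0.35066135 -0.10928927  0.00245317]
```

```bash
python3 -m inch '[{"dx":-0.3,"dy":0,"dz":0.4,"ax":0,"ay":0,"az":0,"gripper":0.5},{"dx":-0.6,"dy":0,"dz":0.8,"ax":0,"ay":0,"az":0,"gripper":0.5},{"dx":-0.9,"dy":0,"dz":1.2,"ax":0,"ay":0,"az":0,"gripper":0.5},{"dx":-0.9,"dy":0,"dz":1.3,"ax":0,"ay":0,"az":0,"gripper":0.5},{"dx":-0.9,"dy":0,"dz":1.3,"ax":0,"ay":0,"az":0,"gripper":0.5},{"dx":-0.9,"dy":0,"dz":1.3,"ax":0,"ay":0,"az":0,"gripper":0.5},{"dx":-0.9,"dy":0,"dz":1.3,"ax":0,"ay":0,"az":0,"gripper":0.5},{"dx":-0.9,"dy":0,"dz":1.3,"ax":0,"ay":0,"az":0,"gripper":0.5}]'
python3 -c "
from h import *
OT=(-.0076,0,-.0006)
go(*place(-.0215,.0005,35.5,OT));print(readout.get_obs()['moment'])"
```

```text
t: 18.55
tool_pos: [0.495, -0.1257, 0.0342]
orientation: [0.58, 0.756, 0.184, -0.24]
ft_force: [-0.1, 0.7, -0.2]
gripper_width: 0.058
t 18.55 d [ 0.5 -0.2 -0.8] a [ 0.1  0.2 -0.2] |d| 1.0 |a| 0.3 pos [ 0.495  -0.1257  0.0342] f [-0.1  0.7 -0.2] w 0.058
[-0.34399175 -0.10339062 -0.03380366]
```

```bash
python3 -m inch '[{"dx":-0.2,"dy":0,"dz":0.3,"ax":0,"ay":0,"az":0,"gripper":0.5},{"dx":-0.4,"dy":0,"dz":0.6,"ax":0,"ay":0,"az":0,"gripper":0.5},{"dx":-0.6,"dy":0,"dz":0.9,"ax":0,"ay":0,"az":0,"gripper":0.5},{"dx":-0.8,"dy":0,"dz":1.1,"ax":0,"ay":0,"az":0,"gripper":0.5},{"dx":-0.9,"dy":0,"dz":1.3,"ax":0,"ay":0,"az":0,"gripper":0.5},{"dx":-0.9,"dy":0,"dz":1.3,"ax":0,"ay":0,"az":0,"gripper":0.5},{"dx":-0.9,"dy":0,"dz":1.3,"ax":0,"ay":0,"az":0,"gripper":0.5},{"dx":-0.9,"dy":0,"dz":1.3,"ax":0,"ay":0,"az":0,"gripper":0.5}]'
python3 -c "
from h import *
OT=(-.0076,0,-.0006)
go(*place(-.0215,.0005,35.5,OT));print(readout.get_obs()['moment'])"
```

```text
t: 19.55
tool_pos: [0.495, -0.1258, 0.0327]
orientation: [0.58, 0.756, 0.184, -0.24]
ft_force: [-0.3, -1.0, 0.4]
gripper_width: 0.0585
t 19.55 d [ 1.4 -0.2 -2. ] a [ 0.1  0.2 -0.2] |d| 2.0 |a| 0.3 pos [ 0.495  -0.1258  0.0327] f [-0.3 -1.   0.4] w 0.0585
[-0.29248871 -0.1555933  -0.02396405]
```

```bash
python3 -m inch '[{"dx":-0.2,"dy":0,"dz":0.3,"ax":0,"ay":0,"az":0,"gripper":0.5},{"dx":-0.4,"dy":0,"dz":0.6,"ax":0,"ay":0,"az":0,"gripper":0.5},{"dx":-0.5,"dy":0,"dz":0.8,"ax":0,"ay":0,"az":0,"gripper":0.5},{"dx":-0.5,"dy":0,"dz":0.8,"ax":0,"ay":0,"az":0,"gripper":0.5},{"dx":-0.5,"dy":0,"dz":0.8,"ax":0,"ay":0,"az":0,"gripper":0.5},{"dx":-0.5,"dy":0,"dz":0.8,"ax":0,"ay":0,"az":0,"gripper":0.5},{"dx":-0.5,"dy":0,"dz":0.8,"ax":0,"ay":0,"az":0,"gripper":0.5},{"dx":-0.5,"dy":0,"dz":0.8,"ax":0,"ay":0,"az":0,"gripper":0.5}]'
python3 -c "
from h import *
OT=(-.0076,0,-.0006)
go(*place(-.0215,.0005,35.5,OT));print(readout.get_obs()['moment'])
p,d=imaging.get_image('top');np.savez('s4.npz',p=p,d=d)
z=dict(p=p.astype(np.float32))
o=readout.get_obs();R=Ro.from_quat(o['orientation']).as_matrix();t=o['tool_pos']
for y in(-.02,-.012,0):
    S=np.arange(.03,.105,.002);X=np.column_stack([S-.046,0*S+y,0*S-.008])+OT
    u=proj('top',X@R.T+t).astype(np.float32);c=cv2.remap(z['p'],u[None,:,0],u[None,:,1],cv2.INTER_CUBIC)[0]
    print(y,[(int(round(s*1e3)),int(min(k[1],k[2])-k[0])) for s,k in zip(S,c)][15:])
"
```

```text
t: 20.55
tool_pos: [0.495, -0.1256, 0.0322]
orientation: [0.58, 0.756, 0.185, -0.24]
ft_force: [-1.4, 0.2, 4.5]
gripper_width: 0.0586
t 20.55 d [ 1.6 -0.2 -2.4] a [ 0.1  0.2 -0.2] |d| 3.0 |a| 0.3 pos [ 0.495  -0.1256  0.0322] f [-1.4  0.2  4.5] w 0.0586
[0.22522895 0.18697507 0.07203085]
-0.02 [(60, 20), (62, 20), (64, 21), (66, 21), (68, 22), (70, 23), (72, 24), (74, 24), (76, 24), (78, 25), (80, 25), (82, 25), (84, 25), (86, 25), (88, 25), (90, 26), (92, 26), (94, 26), (96, 26), (98, 27), (100, 28), (102, 28), (104, 28)]
-0.012 [(60, 20), (62, 20), (64, 19), (66, 20), (68, 21), (70, 22), (72, 22), (74, 22), (76, 23), (78, 23), (80, 24), (82, 24), (84, 24), (86, 24), (88, 25), (90, 25), (92, 25), (94, 26), (96, 27), (98, 27), (100, 26), (102, 26), (104, 26)]
0 [(60, 23), (62, 21), (64, 19), (66, 28), (68, 43), (70, 52), (72, 47), (74, 36), (76, 26), (78, 21), (80, 19), (82, 20), (84, 21), (86, 22), (88, 23), (90, 23), (92, 22), (94, 23), (96, 23), (98, 24), (100, 24), (102, 25), (104, 25)]
```

```bash
python3 -m inch '[{"dx":0.2,"dy":0,"dz":-0.3,"ax":0,"ay":0,"az":0,"gripper":0.5},{"dx":0.2,"dy":0,"dz":-0.3,"ax":0,"ay":0,"az":0,"gripper":0.71},{"dx":0.2,"dy":0,"dz":-0.3,"ax":0,"ay":0,"az":0,"gripper":0.74},{"dx":0.2,"dy":0,"dz":-0.3,"ax":0,"ay":0,"az":0,"gripper":0.8},{"dx":0.2,"dy":0,"dz":-0.5,"ax":0,"ay":0,"az":0,"gripper":0.85},{"dx":0.2,"dy":0,"dz":-10,"ax":0,"ay":0,"az":0,"gripper":0.85},{"dx":0.2,"dy":0,"dz":-35,"ax":0,"ay":0,"az":0,"gripper":0.88},{"dx":0.2,"dy":0,"dz":-80,"ax":0,"ay":0,"az":0,"gripper":0.88}]'
python3 -c "
from h import *
go([.4602,.203,.1],flatR(np.radians(58.6)))"
```

```text
t: 21.6
tool_pos: [0.5065, -0.1702, 0.0978]
orientation: [0.58, 0.756, 0.184, -0.242]
ft_force: [0.8, 0.4, -0.2]
gripper_width: 0.0751
t 21.6 d [305.   52.  213.8] a [-14.4 -33.4  44.9] |d| 376.0 |a| 57.8 pos [ 0.5065 -0.1702  0.0978] f [ 0.8  0.4 -0.2] w 0.0751
```

```bash
python3 -m inch '[{"dx":29,"dy":0,"dz":-41,"ax":-1,"ay":-3,"az":4,"gripper":0.88},{"dx":58,"dy":0,"dz":-81,"ax":-3,"ay":-7,"az":9,"gripper":0.88},{"dx":105,"dy":8,"dz":-48,"ax":-5,"ay":-11,"az":15,"gripper":0.88},{"dx":155,"dy":17,"dz":-13,"ax":-7,"ay":-16,"az":21,"gripper":0.88},{"dx":205,"dy":25,"dz":22,"ax":-9,"ay":-21,"az":28,"gripper":0.88},{"dx":255,"dy":34,"dz":57,"ax":-11,"ay":-26,"az":34,"gripper":0.88},{"dx":305,"dy":42,"dz":92,"ax":-13,"ay":-30,"az":40,"gripper":0.88},{"dx":355,"dy":50,"dz":127,"ax":-14.4,"ay":-33.4,"az":44.9,"gripper":0.88}]'
python3 -c "
from h import *
go([.4602,.203,.03],flatR(np.radians(58.6)))
p,d=imaging.get_image('top');q,e=imaging.get_image('scene')
np.savez('s5.npz',p=p,q=q,d=d,e=e)
a=cv2.resize(p[160:230,250:330],(480,420),interpolation=cv2.INTER_CUBIC); b=cv2.resize(q[150:250,200:320],(504,420),interpolation=cv2.INTER_CUBIC)
cv2.imwrite('pics/g.png',cv2.resize(np.hstack([a,b]),(800,341)))"
```

```text
t: 22.6
tool_pos: [0.4626, 0.1839, 0.1994]
orientation: [0.872, 0.489, 0.001, 0.001]
ft_force: [1.0, -0.9, -0.2]
gripper_width: 0.0752
t 22.6 d [ 14.9 -12.6 169.4] a [ 0.2 -0.1 -0. ] |d| 171.0 |a| 0.2 pos [0.4626 0.1839 0.1994] f [ 1.  -0.9 -0.2] w 0.0752
```

View pics/g.png

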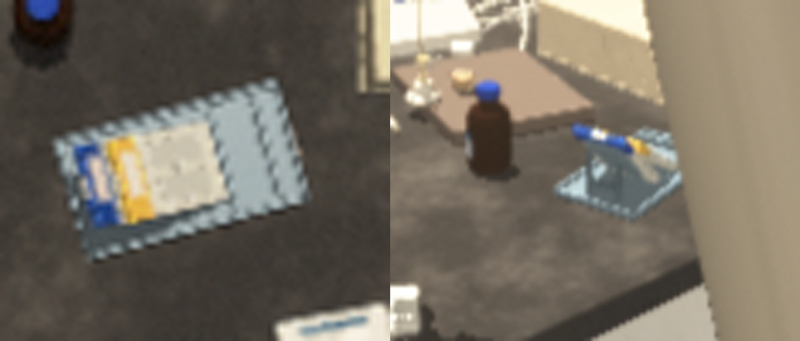

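```bash
cat >> h.py <<'E'
def prof(p,xf,zf,slope,ss,ys):
    a=np.radians(slope);Mz=Ro.from_euler('z',TRAY[1]).as_matrix();s,y=np.broadcast_arrays(ss,ys)
    X=np.stack([xf+s*np.cos(a)-.008*np.sin(a),y,.004+zf+s*np.sin(a)+.008*np.cos(a)],-1)@Mz.T+[*TRAY[0],0]
    u=proj('top',X).astype(np.float32);return cv2.remap(p.astype(np.float32),u[None,:,0],u[None,:,1],cv2.INTER_CUBIC)[0]
def edges(p,xf,slope,name):
    Y=np.arange(-.045,.0451,.0005)
    for s in(.02,.035,.05,.06):
        c=prof(p,xf,0,slope,s,Y);v=c[:,2]-c[:,0]
        k=np.where(v>8)[0];k=k[np.abs(Y[k])<.04]; print(name,s,'lat edges mm',Y[k.min()]*1e3,Y[k.max()]*1e3)
    S=np.arange(-.012,.1,.001)
    for y in(-.015,-.01,.012):
        c=prof(p,xf,0,slope,S,y);v=c[:,2]-c[:,0];print(name,y,'s: foot',S[np.where(v>8)[0][0]]*1e3,[int(x) for x in (v)[70:105:3]])
E
python3 -c "
from h import *
p=np.load('s5.npz')['p']
edges(p,-.0234,35,'yellow')
Y=np.arange(-.045,.0451,.0015);c=prof(p,.0117,0,45,.086,Y);print([(round(y*1e3,1),int(k[0]-k[2])) for y,k in zip(Y,c)])
"
```

```text
yellow 0.02 lat edges mm -29.999999999999986 31.000000000000068
yellow 0.035 lat edges mm -29.999999999999986 31.000000000000068
yellow 0.05 lat edges mm -29.999999999999986 31.000000000000068
yellow 0.06 lat edges mm -30.499999999999986 30.500000000000068
yellow -0.015 s: foot 1.0000000000000113 [22, 27, 28, 34, 71, 80, 53, 36, 28, 41, 92, 131]
yellow -0.01 s: foot 1.0000000000000113 [25, 25, 31, 27, 48, 83, 69, 40, 31, 53, 101, 140]
yellow 0.012 s: foot 1.0000000000000113 [26, 29, 30, 29, 68, 94, 82, 85, 80, 60, 93, 130]
[(np.float64(-45.0), -11), (np.float64(-43.5), -7), (np.float64(-42.0), 0), (np.float64(-40.5), 7), (np.float64(-39.0), 11), (np.float64(-37.5), 11), (np.float64(-36.0), 16), (np.float64(-34.5), 16), (np.float64(-33.0), 27), (np.float64(-31.5), 59), (np.float64(-30.0), 88), (np.float64(-28.5), 101), (np.float64(-27.0), 90), (np.float64(-25.5), 72), (np.float64(-24.0), 58), (np.float64(-22.5), 45), (np.float64(-21.0), 35), (np.float64(-19.5), 25), (np.float64(-18.0), 13), (np.float64(-16.5), 1), (np.float64(-15.0), -2), (np.float64(-13.5), -6), (np.float64(-12.0), -
[... 202 characters left out ...]
64(1.5), -8), (np.float64(3.0), -4), (np.float64(4.5), 1), (np.float64(6.0), 7), (np.float64(7.5), 16), (np.float64(9.0), 22), (np.float64(10.5), 40), (np.float64(12.0), 67), (np.float64(13.5), 91), (np.float64(15.0), 105), (np.float64(16.5), 102), (np.float64(18.0), 99), (np.float64(19.5), 100), (np.float64(21.0), 98), (np.float64(22.5), 96), (np.float64(24.0), 92), (np.float64(25.5), 75), (np.float64(27.0), 55), (np.float64(28.5), 33), (np.float64(30.0), 17), (np.float64(31.5), 11), (np.float64(33.0), 7), (np.float64(34.5), 8), (np.float64(36.0), 8), (np.float64(37.5), 8), (np.float64(39.0), 9), (np.float64(40.5), 10), (np.float64(42.0), 10), (np.float64(43.5), 12), (np.float64(45.0), 14)]
```

```bash
python3 -m inch '[{"dx":15,"dy":-12.6,"dz":50,"ax":0.2,"ay":-0.1,"az":0,"gripper":0.88},{"dx":15,"dy":-12.6,"dz":105,"ax":0.2,"ay":-0.1,"az":0,"gripper":0.88},{"dx":15,"dy":-12.6,"dz":150,"ax":0.2,"ay":-0.1,"az":0,"gripper":0.88},{"dx":15,"dy":-12.6,"dz":165,"ax":0.2,"ay":-0.1,"az":0,"gripper":0.88},{"dx":15,"dy":-12.6,"dz":169,"ax":0.2,"ay":-0.1,"az":0,"gripper":0.88},{"dx":15,"dy":-12.6,"dz":169,"ax":0.2,"ay":-0.1,"az":0,"gripper":0.88},{"dx":15,"dy":-12.6,"dz":169,"ax":0.2,"ay":-0.1,"az":0,"gripper":0.88},{"dx":15,"dy":-12.6,"dz":169,"ax":0.2,"ay":-0.1,"az":0,"gripper":0.88}]' 30
python3 -c "
from h import *
go([.4602,.203,-.003],flatR(np.radians(58.6)))"
```

```text
t: 23.7
tool_pos: [0.4604, 0.202, 0.0301]
orientation: [0.871, 0.491, -0.0, -0.001]
ft_force: [0.6, 0.2, -0.5]
gripper_width: 0.0752
t 23.7 d [ 0.7 -0.7 33.1] a [-0.1 -0.1  0.2] |d| 33.0 |a| 0.2 pos [0.4604 0.202  0.0301] f [ 0.6  0.2 -0.5] w 0.0752
```

```bash
python3 -m inch '[{"dx":-0.5,"dy":-0.7,"dz":15,"ax":0,"ay":0,"az":0,"gripper":0.88},{"dx":-1,"dy":-0.7,"dz":24,"ax":0,"ay":0,"az":0,"gripper":0.88},{"dx":-1,"dy":-0.7,"dz":30,"ax":0,"ay":0,"az":0,"gripper":0.88},{"dx":-1,"dy":-0.7,"dz":33,"ax":0,"ay":0,"az":0,"gripper":0.86},{"dx":-1,"dy":-0.7,"dz":33,"ax":0,"ay":0,"az":0,"gripper":0.78},{"dx":-1,"dy":-0.7,"dz":33,"ax":0,"ay":0,"az":0,"gripper":0.65},{"dx":-1,"dy":-0.7,"dz":33,"ax":0,"ay":0,"az":0,"gripper":0.5},{"dx":-1,"dy":-0.7,"dz":33,"ax":0,"ay":0,"az":0,"gripper":0.5}]' 30
python3 -m inch '[{"dx":0,"dy":0,"dz":-2,"ax":0,"ay":0,"az":0,"gripper":0.5},{"dx":0,"dy":0,"dz":-10,"ax":0,"ay":0,"az":0,"gripper":0.5},{"dx":0,"dy":0,"dz":-30,"ax":0,"ay":0,"az":0,"gripper":0.5},{"dx":0,"dy":0,"dz":-70,"ax":0,"ay":0,"az":0,"gripper":0.5},{"dx":0,"dy":0,"dz":-120,"ax":0,"ay":0,"az":0,"gripper":0.5},{"dx":0,"dy":0,"dz":-170,"ax":0,"ay":0,"az":0,"gripper":0.5},{"dx":0,"dy":0,"dz":-170,"ax":0,"ay":0,"az":0,"gripper":0.5},{"dx":0,"dy":0,"dz":-170,"ax":0,"ay":0,"az":0,"gripper":0.5}]' 40
python3 -c "
from h import *
OT=(-.002,0,-.0025)
go(*place(-.056,.1,28.5,OT));go(*place(-.056,.015,28.5,OT))"
```

```text
t: 24.7
tool_pos: [0.4591, 0.2016, -0.0032]
orientation: [0.871, 0.491, -0.0, -0.001]
ft_force: [-1.3, -0.0, 5.2]
gripper_width: 0.0587
t: 25.7
tool_pos: [0.4588, 0.2011, 0.1659]
orientation: [0.871, 0.491, -0.001, -0.001]
ft_force: [-0.5, 0.0, -0.8]
gripper_width: 0.0584
t 25.7 d [-285.2  225.7   40.5] a [ 11.3  26.9 -45.5] |d| 366.0 |a| 54.0 pos [0.4588 0.2011 0.1659] f [-0.5  0.  -0.8] w 0.0584
t 25.7 d [-285.2  226.   125.5] a [ 11.3  26.9 -45.5] |d| 385.0 |a| 54.0 pos [0.4588 0.2011 0.1659] f [-0.5  0.  -0.8] w 0.0584
```

```bash
python3 -m inch '[{"dx":-36,"dy":28,"dz":0,"ax":1.4,"ay":3.4,"az":-5.7,"gripper":0.5},{"dx":-75,"dy":58,"dz":0,"ax":2.8,"ay":6.8,"az":-11.4,"gripper":0.5},{"dx":-115,"dy":90,"dz":0,"ax":4.4,"ay":10.4,"az":-17.6,"gripper":0.5},{"dx":-156,"dy":122,"dz":0,"ax":6,"ay":14.2,"az":-24,"gripper":0.5},{"dx":-197,"dy":155,"dz":0,"ax":7.6,"ay":18,"az":-30.4,"gripper":0.5},{"dx":-238,"dy":188,"dz":10,"ax":9.2,"ay":21.8,"az":-37,"gripper":0.5},{"dx":-270,"dy":214,"dz":20,"ax":10.6,"ay":25.2,"az":-42.6,"gripper":0.5},{"dx":-285.2,"dy":225.7,"dz":40,"ax":11.3,"ay":26.9,"az":-45.5,"gripper":0.5}]'
python3 -c "
from h import *
OT=(-.002,0,-.0025)
go(*place(-.056,.02,28.5,OT))"
```

```text
t: 26.7
tool_pos: [0.5044, -0.162, 0.1236]
orientation: [0.588, 0.77, 0.151, -0.196]
ft_force: [0.2, 1.2, -0.3]
gripper_width: 0.0582
t 26.7 d [-35.8   0.1  70.3] a [ 0.1 -0.2  0. ] |d| 79.0 |a| 0.2 pos [ 0.5044 -0.162   0.1236] f [ 0.2  1.2 -0.3] w 0.0582
```

Descend to 20 mm above, then measure the cap in the hand.

```bash
python3 -m inch '[{"dx":-10,"dy":0,"dz":20,"ax":0,"ay":0,"az":0,"gripper":0.5},{"dx":-20,"dy":0,"dz":40,"ax":0,"ay":0,"az":0,"gripper":0.5},{"dx":-28,"dy":0,"dz":55,"ax":0,"ay":0,"az":0,"gripper":0.5},{"dx":-33,"dy":0,"dz":65,"ax":0,"ay":0,"az":0,"gripper":0.5},{"dx":-35.8,"dy":0.1,"dz":70.3,"ax":0,"ay":-0.2,"az":0,"gripper":0.5},{"dx":-35.8,"dy":0.1,"dz":70.3,"ax":0,"ay":-0.2,"az":0,"gripper":0.5},{"dx":-35.8,"dy":0.1,"dz":70.3,"ax":0,"ay":-0.2,"az":0,"gripper":0.5},{"dx":-35.8,"dy":0.1,"dz":70.3,"ax":0,"ay":-0.2,"az":0,"gripper":0.5}]'
python3 -c "
from h import *
OT=(-.002,0,-.0025)
go(*place(-.056,.005,28.5,OT))
p,d=imaging.get_image('top');np.savez('s6.npz',p=p,d=d)
z=p.astype(np.float32)
o=readout.get_obs();R=Ro.from_quat(o['orientation']).as_matrix();t=o['tool_pos']
for y in(-.024,-.012,0,.01,.024):
    S=np.arange(.055,.105,.002);X=np.column_stack([S-.046,0*S+y,0*S-.008])+OT
    u=proj('top',X@R.T+t).astype(np.float32);c=cv2.remap(z,u[None,:,0],u[None,:,1],cv2.INTER_CUBIC)[0]
    print(y,[(int(round(s*1e3)),int(k[2]-k[1])) for s,k in zip(S,c)])
a=cv2.resize(p[160:230,250:330],(640,560),interpolation=cv2.INTER_CUBIC);cv2.imwrite('pics/h.png',a)
"
```

```text
t: 27.7
tool_pos: [0.5045, -0.1576, 0.0473]
orientation: [0.589, 0.771, 0.149, -0.193]
ft_force: [0.7, 0.4, -0.6]
gripper_width: 0.0587
t 27.7 d [-10.   -1.   14.5] a [0.1 0.2 0.1] |d| 18.0 |a| 0.3 pos [ 0.5045 -0.1576  0.0473] f [ 0.7  0.4 -0.6] w 0.0587
-0.024 [(55, 5), (57, 6), (59, 7), (61, 8), (63, 7), (65, 4), (67, 0), (69, 12), (71, 33), (73, 69), (75, 104), (77, 134), (79, 150), (81, 154), (83, 152), (85, 149), (87, 153), (89, 155), (91, 154), (93, 143), (95, 104), (97, 61), (99, 28), (101, 18), (103, 24)]
-0.012 [(55, 7), (57, 7), (59, 8), (61, 7), (63, 7), (65, 6), (67, 0), (69, 10), (71, 38), (73, 62), (75, 59), (77, 45), (79, 41), (81, 41), (83, 43), (85, 51), (87, 71), (89, 97), (91, 122), (93, 129), (95, 106), (97, 77), (99, 45), (101, 29), (103, 23)]
0 [(55, 9), (57, 9), (59, 8), (61, 7), (63, 6), (65, 5), (67, 0), (69, 7), (71, 43), (73, 70), (75, 60), (77, 32), (79, 18), (81, 14), (83, 7), (85, 8), (87, 32), (89, 68), (91, 92), (93, 91), (95, 68), (97, 38), (99, 20), (101, 25), (103, 27)]
0.01 [(55, 7), (57, 7), (59, 8), (61, 8), (63, 7), (65, 7), (67, 4), (69, 4), (71, 27), (73, 57), (75, 63), (77, 41), (79, 22), (81, 16), (83, 13), (85, 12), (87, 34), (89, 70), (91, 102), (93, 102), (95, 76), (97, 46), (99, 23), (101, 16), (103, 19)]
0.024 [(55, 8), (57, 7), (59, 9), (61, 9), (63, 8), (65, 7), (67, 1), (69, 1), (71, 28), (73, 66), (75, 113), (77, 143), (79, 159), (81, 150), (83, 143), (85, 142), (87, 149), (89, 155), (91, 153), (93, 142), (95, 109), (97, 68), (99, 34), (101, 20), (103, 20)]
```

View pics/h.png

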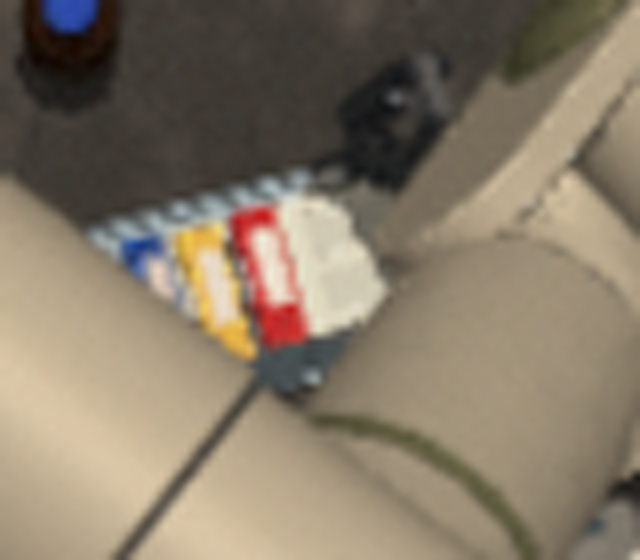

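```bash
python3 -c "
from h import *
OT=(.0019,0,-.0030)
go(*place(-.0565,.008,28.5,OT));go(*place(-.0565,.002,28.5,OT))"
```

```text
t 27.75 d [-12.9  -1.   12.1] a [0.1 0.2 0.1] |d| 18.0 |a| 0.3 pos [ 0.5044 -0.1576  0.0472] f [-0.  -0.5 -1.2] w 0.0587
t 27.75 d [-15.8  -1.   17.4] a [0.1 0.2 0.1] |d| 23.0 |a| 0.3 pos [ 0.5044 -0.1576  0.0472] f [-0.  -0.5 -1.2] w 0.0587
```

```bash
python3 -m inch '[{"dx":-6,"dy":-0.5,"dz":3,"ax":0,"ay":0.2,"az":0,"gripper":0.5},{"dx":-9,"dy":-1,"dz":6,"ax":0,"ay":0.2,"az":0,"gripper":0.5},{"dx":-11.5,"dy":-1,"dz":9.5,"ax":0,"ay":0.2,"az":0,"gripper":0.5},{"dx":-12.9,"dy":-1,"dz":12.1,"ax":0,"ay":0.2,"az":0,"gripper":0.5},{"dx":-13.9,"dy":-1,"dz":14,"ax":0,"ay":0.2,"az":0,"gripper":0.5},{"dx":-14.8,"dy":-1,"dz":15.6,"ax":0,"ay":0.2,"az":0,"gripper":0.5},{"dx":-14.8,"dy":-1,"dz":15.6,"ax":0,"ay":0.2,"az":0,"gripper":0.5},{"dx":-14.8,"dy":-1,"dz":15.6,"ax":0,"ay":0.2,"az":0,"gripper":0.5}]'
python3 -c "
from h import *
OT=(.0019,0,-.0030)
go(*place(-.0565,.0005,28.5,OT));print(readout.get_obs()['moment'])"
```

```text
t: 28.75
tool_pos: [0.5049, -0.1631, 0.0262]
orientation: [0.588, 0.77, 0.15, -0.195]
ft_force: [-1.0, 0.6, 0.6]
gripper_width: 0.0585
t 28.75 d [-1.7  0.1  2.8] a [ 0.1 -0.   0.1] |d| 3.0 |a| 0.1 pos [ 0.5049 -0.1631  0.0262] f [-1.   0.6  0.6] w 0.0585
[-0.27674024 -0.12787487  0.00449952]
```

```bash
python3 -m inch '[{"dx":-0.4,"dy":0,"dz":0.7,"ax":0,"ay":0,"az":0,"gripper":0.5},{"dx":-0.8,"dy":0,"dz":1.4,"ax":0,"ay":0,"az":0,"gripper":0.5},{"dx":-1.2,"dy":0,"dz":2.1,"ax":0,"ay":0,"az":0,"gripper":0.5},{"dx":-1.4,"dy":0,"dz":2.5,"ax":0,"ay":0,"az":0,"gripper":0.5},{"dx":-1.4,"dy":0,"dz":2.5,"ax":0,"ay":0,"az":0,"gripper":0.5},{"dx":-1.4,"dy":0,"dz":2.5,"ax":0,"ay":0,"az":0,"gripper":0.5},{"dx":-1.4,"dy":0,"dz":2.5,"ax":0,"ay":0,"az":0,"gripper":0.5},{"dx":-1.4,"dy":0,"dz":2.5,"ax":0,"ay":0,"az":0,"gripper":0.5}]'
python3 -c "
from h import *
OT=(.0019,0,-.0030)
go(*place(-.0565,.0005,28.5,OT));print(readout.get_obs()['moment'])"
```

```text
t: 29.75
tool_pos: [0.5048, -0.1632, 0.0232]
orientation: [0.588, 0.77, 0.15, -0.195]
ft_force: [-0.2, 0.3, -1.0]
gripper_width: 0.0587
t 29.75 d [-0.2  0.1  0.2] a [ 0.1 -0.   0.1] |d| 0.0 |a| 0.1 pos [ 0.5048 -0.1632  0.0232] f [-0.2  0.3 -1. ] w 0.0587
[-0.25077319 -0.11585112  0.1111087 ]
```

```bash
python3 -m inch '[{"dx":-0.2,"dy":0,"dz":0.3,"ax":0,"ay":0,"az":0,"gripper":0.5},{"dx":-0.4,"dy":0,"dz":0.6,"ax":0,"ay":0,"az":0,"gripper":0.5},{"dx":-0.5,"dy":0,"dz":0.9,"ax":0,"ay":0,"az":0,"gripper":0.5},{"dx":-0.6,"dy":0,"dz":1.1,"ax":0,"ay":0,"az":0,"gripper":0.5},{"dx":-0.6,"dy":0,"dz":1.1,"ax":0,"ay":0,"az":0,"gripper":0.5},{"dx":-0.6,"dy":0,"dz":1.1,"ax":0,"ay":0,"az":0,"gripper":0.5},{"dx":-0.6,"dy":0,"dz":1.1,"ax":0,"ay":0,"az":0,"gripper":0.5},{"dx":-0.6,"dy":0,"dz":1.1,"ax":0,"ay":0,"az":0,"gripper":0.5}]'
python3 -c "
from h import *
OT=(.0019,0,-.0030)
go(*place(-.0565,.0005,28.5,OT));print(readout.get_obs()['moment'])"
```

```text
t: 30.75
tool_pos: [0.5049, -0.1632, 0.022]
orientation: [0.588, 0.77, 0.15, -0.195]
ft_force: [-0.4, -0.3, -0.0]
gripper_width: 0.0587
t 30.75 d [ 0.4  0.1 -0.9] a [ 0.1 -0.   0.1] |d| 1.0 |a| 0.1 pos [ 0.5049 -0.1632  0.022 ] f [-0.4 -0.3 -0. ] w 0.0587
[-0.27636328 -0.01667864 -0.0195509 ]
```

```bash
python3 -m inch '[{"dx":-0.2,"dy":0,"dz":0.3,"ax":0,"ay":0,"az":0,"gripper":0.5},{"dx":-0.3,"dy":0,"dz":0.6,"ax":0,"ay":0,"az":0,"gripper":0.5},{"dx":-0.5,"dy":0,"dz":0.9,"ax":0,"ay":0,"az":0,"gripper":0.5},{"dx":-0.5,"dy":0,"dz":0.9,"ax":0,"ay":0,"az":0,"gripper":0.5},{"dx":-0.5,"dy":0,"dz":0.9,"ax":0,"ay":0,"az":0,"gripper":0.5},{"dx":-0.5,"dy":0,"dz":0.9,"ax":0,"ay":0,"az":0,"gripper":0.5},{"dx":-0.5,"dy":0,"dz":0.9,"ax":0,"ay":0,"az":0,"gripper":0.5},{"dx":-0.5,"dy":0,"dz":0.9,"ax":0,"ay":0,"az":0,"gripper":0.5}]'
python3 -c "
from h import *
OT=(.0019,0,-.0030)
go(*place(-.0565,.0005,28.5,OT));print(readout.get_obs()['moment'])"
```

```text
t: 31.75
tool_pos: [0.5049, -0.1632, 0.0209]
orientation: [0.588, 0.77, 0.15, -0.195]
ft_force: [-0.1, -0.2, 0.6]
gripper_width: 0.0585
t 31.75 d [ 0.8  0.1 -1.8] a [ 0.1 -0.   0.1] |d| 2.0 |a| 0.1 pos [ 0.5049 -0.1632  0.0209] f [-0.1 -0.2  0.6] w 0.0585
[-0.14095228 -0.00850231 -0.05735906]
```

```bash
python3 -m inch '[{"dx":-0.1,"dy":0,"dz":0.2,"ax":0,"ay":0,"az":0,"gripper":0.5},{"dx":-0.3,"dy":0,"dz":0.5,"ax":0,"ay":0,"az":0,"gripper":0.5},{"dx":-0.3,"dy":0,"dz":0.6,"ax":0,"ay":0,"az":0,"gripper":0.5},{"dx":-0.3,"dy":0,"dz":0.6,"ax":0,"ay":0,"az":0,"gripper":0.5},{"dx":-0.3,"dy":0,"dz":0.6,"ax":0,"ay":0,"az":0,"gripper":0.5},{"dx":-0.3,"dy":0,"dz":0.6,"ax":0,"ay":0,"az":0,"gripper":0.5},{"dx":-0.3,"dy":0,"dz":0.6,"ax":0,"ay":0,"az":0,"gripper":0.5},{"dx":-0.3,"dy":0,"dz":0.6,"ax":0,"ay":0,"az":0,"gripper":0.5}]'
python3 -c "
from h import *
OT=(.0019,0,-.0030)
go(*place(-.0565,.0005,28.5,OT));print(readout.get_obs()['moment'])"
```

```text
t: 32.75
tool_pos: [0.5048, -0.163, 0.0204]
orientation: [0.588, 0.77, 0.15, -0.195]
ft_force: [-1.7, 3.1, 4.8]
gripper_width: 0.0586
t 32.75 d [ 0.9  0.1 -2.4] a [ 0.1 -0.   0.1] |d| 3.0 |a| 0.1 pos [ 0.5048 -0.163   0.0204] f [-1.7  3.1  4.8] w 0.0586
[ 0.46546802  0.19530838 -0.03225698]
```

```bash
python3 -m inch '[{"dx":0.6,"dy":0,"dz":0,"ax":0,"ay":0,"az":0,"gripper":0.5},{"dx":0.6,"dy":0,"dz":0,"ax":0,"ay":0,"az":0,"gripper":0.71},{"dx":0.6,"dy":0,"dz":0,"ax":0,"ay":0,"az":0,"gripper":0.74},{"dx":0.6,"dy":0,"dz":0,"ax":0,"ay":0,"az":0,"gripper":0.8},{"dx":0.6,"dy":0,"dz":-0.5,"ax":0,"ay":0,"az":0,"gripper":0.85},{"dx":0.6,"dy":0,"dz":-10,"ax":0,"ay":0,"az":0,"gripper":0.85},{"dx":0.6,"dy":0,"dz":-40,"ax":0,"ay":0,"az":0,"gripper":0.88},{"dx":0.6,"dy":0,"dz":-95,"ax":0,"ay":0,"az":0,"gripper":0.88}]'
python3 -c "
from h import *
go([.40,.15,.25],flatR(np.radians(60)));go([.2,-.5,.25],flatR(np.radians(15)))"
```

```text
t: 33.75
tool_pos: [0.516, -0.2063, 0.1046]
orientation: [0.588, 0.77, 0.15, -0.197]
ft_force: [0.4, 0.1, -1.3]
gripper_width: 0.075
t 33.75 d [398.2 -18.1  52. ] a [-11.3 -27.2  44.3] |d| 402.0 |a| 53.2 pos [ 0.516  -0.2063  0.1046] f [ 0.4  0.1 -1.3] w 0.075
t 33.75 d [-105.8 -382.2 -223.5] a [-22.6 -22.4  88.2] |d| 455.0 |a| 93.8 pos [ 0.516  -0.2063  0.1046] f [ 0.4  0.1 -1.3] w 0.075
```

```bash
python3 -m inch '[{"dx":28,"dy":0,"dz":-53,"ax":-1,"ay":-3,"az":5,"gripper":0.88},{"dx":57,"dy":0,"dz":-105,"ax":-3,"ay":-7,"az":11,"gripper":0.88},{"dx":100,"dy":-2,"dz":-90,"ax":-4.5,"ay":-10,"az":16,"gripper":0.88},{"dx":155,"dy":-5,"dz":-65,"ax":-6,"ay":-14,"az":22,"gripper":0.88},{"dx":210,"dy":-8,"dz":-40,"ax":-7,"ay":-17,"az":28,"gripper":0.88},{"dx":265,"dy":-11,"dz":-15,"ax":-8.5,"ay":-21,"az":34,"gripper":0.88},{"dx":320,"dy":-14,"dz":12,"ax":-10,"ay":-24,"az":39,"gripper":0.88},{"dx":375,"dy":-17,"dz":40,"ax":-11.3,"ay":-27.2,"az":44.3,"gripper":0.88}]'
python3 -c "
from h import *
p,d=imaging.get_image('top');q,e=imaging.get_image('scene')
np.savez('s7.npz',p=p,q=q,d=d,e=e)
edges(p,-.0582,28,'red')
a=cv2.resize(p[160:230,250:330],(480,420),interpolation=cv2.INTER_CUBIC); b=cv2.resize(q[150:250,200:320],(504,420),interpolation=cv2.INTER_CUBIC)
cv2.imwrite('pics/i.png',cv2.resize(np.hstack([a,b]),(800,341)))"
```

```text
t: 34.75
tool_pos: [0.4077, 0.1258, 0.249]
orientation: [0.867, 0.499, 0.001, 0.003]
ft_force: [1.3, -0.3, 0.6]
gripper_width: 0.0749
red 0.02 lat edges mm -29.999999999999986 31.000000000000068
red 0.035 lat edges mm -29.999999999999986 30.000000000000068
red 0.05 lat edges mm -29.999999999999986 30.500000000000068
red 0.06 lat edges mm -29.999999999999986 31.50000000000007
red -0.015 s: foot 1.0000000000000113 [29, 30, 29, 29, 62, 76, 49, 34, 22, 35, 77, 125]
red -0.01 s: foot 1.0000000000000113 [29, 31, 33, 26, 50, 93, 66, 36, 31, 43, 93, 124]
red 0.012 s: foot 1.0000000000000113 [29, 30, 29, 27, 62, 84, 72, 75, 62, 51, 90, 125]
```

View pics/i.png

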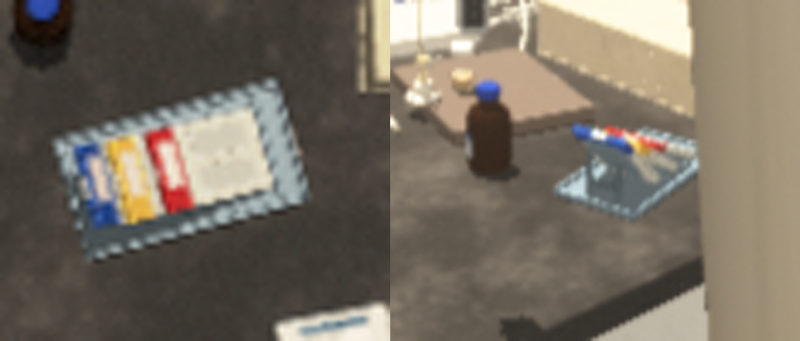

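```bash
python3 -c "
from workcell import env; print(env.sign_off())"
```

```text
the job is handed in; nothing more can be done
None
```

I placed blue, then yellow, then red on the tray. I set each down slowly until the force reading showed light contact (about 5–7 N) and handed the job in at about 35 s.

**Final pictures:** all three labels show, the caps run blue, yellow, red down from the rest, and each mailer laps the one behind it. The bottle and carton in view look untouched. I did not check the dropper or the grey mailer again at the end, but the arm never went close to either.

**Yellow and red:** both sit within about 0.5 mm of the tray's centre line. They are square, with the foot about 1 mm behind its rib.

**Blue:** it sits square against its rib but about 2 mm off centre, towards the tray's far side. I had assumed a camera offset that turned out to be wrong, and I left blue there rather than move it again.

**Mishaps:**
- Yellow's foot touched its rib on the first try (about 6 N). I lifted it, measured again and placed it cleanly.
- The two cameras disagreed by about 4 mm on where the mailers lay, so I used the overhead one.
- Where each mailer sat in the gripper differed from my estimate by 3–4 mm. I corrected yellow and red from pictures before setting them down.

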